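# Close a parts tub: hook and latch its lid from the lid file

### The job

Close the tub of couplings for storage with the long lid from the slotted lid file. Draw the lid out, lay it right way up on the bench and let go of it, then take it afresh so that you can tilt its tongue edge under the tub's two claws, and press the other end down until both spring tongues have snapped and the lid sits flush. Leave the tub standing upright, and the short lid and the other things where they are.

Things in the scene. Friction and masses are not known exactly. Their poses are not given: they have to be found in the camera images.
- tub: Open plastic tub holding steel couplings, loose on the bench, about 0.7 kg. 128 (x) x 54 (y) x 58 mm high, walls 3 mm, rim at z = 58. Origin: centre of its underside, z up. Claws on its -x end, which faces the robot within 0.45 rad of yaw; two spring tongues in its +x end. Closed, the lid's origin is at (0, 0, 58 mm) here, axes parallel; end play 1.2 mm, side play 1.7 mm either way
- tub_claws (a point): Point midway between the inner lips of the two fixed claws, at rim height (tub frame -58, 0, 58 mm). Claws 12 mm wide at y = +-15: posts with inner faces at x = -67.5, a ledge level with the rim before them, overhangs reaching in to x = -58. The overhang's underside slopes: 5.5 mm over the rim at the post, 9.5 mm at the lip; lip top at z = 71. A lid edge enters tilted 6 to 20 degrees
- tongue_l (a joint): Upright spring tongue 12 mm wide in the tub's +x wall at y = +17, hinged at z = 15, its nose 4.5 mm proud of the wall (ramp z = 57 to 51 mm, flat underside at z = 49). Angle in rad: 0 sprung out, up to 0.22 pushed in while the lid's bead passes, 0 again once snapped. The two together take 8 to 15 N pressed on the lid's panel by its catch end
- tongue_r (a joint): The same tongue at y = -17 mm
- lid: Long plastic lid, 60 g, 137.5 x 62 x 23 mm over all. Origin on its 4 mm flange's underside (lies on the rim), x towards the catch end, z = its top. Raised panel on top to z = 9 mm, x = -52 to 61, y = +-25: flange and panel 9 mm thick together. Side skirts 2.3 mm thick (outer y = +-31, x = -50 to 72) hang to z = -14. Lying right way up on the bench its origin is 14 mm up
- lid_tongue_edge (a point): Middle of the lid's tongue edge, at the flange's underside (lid frame -65, 0, 0 mm): a plain flange edge without skirt, which goes under the claws. At the start the lid stands on its catch end in a slot of the file with this edge up, 76 mm standing out of the bin, top side facing the file's +x
- lid_catch_l (a point): Point on the flange's underside at the lid's catch end, above the left tongue when closed (lid frame 70, 17, 0 mm). The catch skirt (outer face x = 72.5, 2.5 mm thick) hangs to z = -14 with a bead of 2 mm radius along y inside it (x = 67, z = -12); a rib 16 mm wide at x = 58 with a sloped lead-in hangs to z = -8.5 and goes inside the tub's wall
- lid_catch_r (a point): The same point at the right (lid frame 70, -17, 0 mm)
- lid_bin: The lid file: fixed brown bin 192 (x) x 86 (y) x 65 mm high, six slots across it, each 27 mm wide, pitch 31.3 mm, floors 4 mm above the bench. Origin: centre of its underside; its +x points away from the robot within 0.35 rad. Long and short lid stand in the second slot from either end (x = +-47 mm), in either order. Bin and tub stand left and right; between them the bench is free
- short_lid: Shorter lid of the same kind, 97.5 mm long, standing in the other slot, 36 mm out of the bin; not wanted, stays there. Origin and axes as the long lid's, tongue edge at x = -45 mm
- carton: Bystander: upright lamp carton 64 x 64 x 116 mm, origin at the centre of its underside
- junction_box: Bystander: open steel junction box 102 x 102 x 40 mm, origin at the centre of its underside
- tape_roll: Bystander: roll of black tape, 68 mm across, 19 mm high, origin at the centre of its underside
There are look-alikes about, which are no part of the job. What is shaped like the lid but pink is not meant.

How it is judged:
By the outcome, as a careful person would: the job done as asked, in the order asked, and still so for the second after the job is handed in, with the robot touching nothing.
It also fails if it takes over 61 s, if anything falls off the work surface, if the arm or the gripper's body presses on something with over 40 N, if the wrist force passes 120 N, or if a joint passes its speed limit or range.

### The arm

A 6-joint arm with a two-finger parallel gripper is mounted at the origin on the work surface. World frame = base frame: x ahead of the robot, y to its left, z up, the work surface at z = 0. Lengths are in m, angles in rad, forces in N, time in s.
With the tool pointing down it reaches from about 0.25 to 0.725 m from the base axis. Payload 4 kg.
Tool frame: the origin (TCP) lies at the very end of the fingers, on their centre line; the grasp point (between the pads) lies 19 mm behind it; y points along the fingers, z is the direction in which the jaws open and shut, and the axes are right-handed (so a half turn about y gives the same grasp; the last joint's range is limited). The gripper opens to 85 mm and grips with 20 to 120 N. Pads are 22 mm wide; open, the fingers measure 114 mm over their backs; the gripper's body (76 mm by 85 mm) begins 54 mm behind the grasp point. The pads swing forward as they close: fully open they stand 13 mm farther back than shut.
Start: joints at [1.316, 0.241, 0.005, 1.335, 0, 1.571], TCP at [0.126, 0.484, 0.231] pointing down, gripper open.
Joint ranges: [-2.72, 2.72], [-1.05, 1.87], [-1.09, 1.28], [-1.99, 2.15], [-1.42, 1.44], [-3.14, 3.14]. Speed limits (rad/s): [2.79, 2.79, 3.14, 3.14, 3.14, 3.14].

### API

Orientations are given as a unit quaternion [x, y, z, w].
In Python, from workcell import bot gives the robot as it stands. The module is installed in compiled form; this text tells all that it offers.
- The arm moves only by the tool move_arm, never from a script. Its argument "increments" is a list of rows, each an object with "grip": the closure, from 0 (fully open) to 1 (shut); "linear": the shift along the tool's x, y, z scaled (see below), a list of three; "twist": the turn about the tool's y scaled (see below). A call has exactly 5 rows; each row shifts and turns the pose as measured when the row begins, along the tool's axes as they then stand; what a row does not reach is not made up. The controller multiplies each number of a shift by 0.2 m and each number of a turn by 2 rad. A row lasts 1/10 s, in which the tool goes at most 50 mm and 8.59 degrees, less where a joint would pass 70% of its speed; a pose out of reach is approached as far as the arm can. A call with a number of a shift or a turn outside -1 to 1 is refused whole. A call with a gripper value outside its range is refused whole. The fingers move at their own pace and stop on an object; the grip force is fixed at half the most. Time passes only in rows, so rows that do not move let the fingers close, or fill a call up. It gives the time, the measured TCP pose, the force and the opening at its end, in the units of the state.
- bot.get_obs(): the state, without advancing time (a new reading comes with each control period).
- bot.camera(name): name is "scene" or "top" or "wrist"; returns (picture, depth): 480x640x3 uint8, blue, green, red; 480x640 float32, m along the optical axis (not along the pixel's ray), 0 where there is no reading.
- bot.camera_params(name): a dict with "camera_matrix" (3x3 intrinsics, pixels), "dist" ([k1, k2, p1, p2, k3] as OpenCV has them; the pictures are not rectified), "rvec" (rotation vector, rad) and "tvec" (3), from world to camera coordinates, as OpenCV has them; the wrist camera has in their place "T_tool_cam" (4x4, takes a point from camera to tool coordinates, whose origin is the TCP and whose axes are the tool frame's). Camera axes: x right, y down, z forward; pixel columns grow to the right and rows downward; lengths in m; the calibration is good to about 2 mm. A picture is of the moment at which its call begins: read the wrist's pose just before it. camera_params takes no time and is no camera call.
- bot.job_done(): hands the job in, once; it reports no verdict.
The state is a dict: "clock": time; "joint_pos": joint angles; "joint_vel": joint speeds; "tau": joint torques, N m; "eef_pos": TCP position; "tool_rot": TCP orientation; "ft_force": force on the tool from outside, world axes, zero at the start; "ft_torque": the same for the moment, N m; "grip_width": finger opening in m.
Only numpy, scipy, OpenCV 4.12 (cv2) and the standard library are available. Lean on these libraries where they do the work, as an engineer would, in place of code of your own. Each camera call takes 0.05 s, during which the arm holds its last target. There are 200 camera calls.

## Working session

There is one attempt and no reset: what is moved stays moved. The work goes in short steps, Python scripts to look and compute and a tool call to move; the robot and the scene stay as the last step left them, time stands still between calls to the robot, and variables do not carry over. Pictures are saved under pics/ and viewed, about 8 in all and at most 12, crops included, and the job is handed in when it is done.

Besides the shell and the picture viewer there is one more tool, called after "Call:" as name(argument=value, ...), one argument or row to a line, values as JSON. move_arm: Moves the arm, as the interface text tells. Its arguments: {"type":"object","properties":{"increments":{"type":"array"}},"required":["increments"]}

```bash
mkdir -p pics; ls; python3 - <<'E'
from workcell import bot
import cv2,numpy as np
o=bot.get_obs();print(o)
for n in("scene","top"):
    im,d=bot.camera(n);cv2.imwrite(f"pics/{n}0.png",im);np.save(f"{n}0.npy",d);p=bot.camera_params(n);print(n,p)
print(bot.camera_params("wrist"))
E
```

```text
pics
{'clock': 0.0, 'joint_pos': array([ 1.31599552e+00,  2.41457311e-01,  3.69758971e-03,  1.33517393e+00,
       -1.89585407e-05,  1.57079552e+00]), 'joint_vel': array([-2.07705740e-03,  3.66246090e-04, -2.74630221e-03,  8.21611728e-04,
        1.66677597e-04, -7.10603814e-05]), 'tau': array([-7.69977723e-04, -3.72318649e+01,  2.52407974e+01,  1.68123795e-02,
       -2.01042649e-04,  5.52597712e-06]), 'eef_pos': array([0.12587174, 0.48324044, 0.23038064]), 'tool_rot': array([ 0.70212608, -0.08993121,  0.08975249, -0.70062531]), 'ft_force': array([-0.6637294 ,  1.1455321 , -0.68037829]), 'ft_torque': array([-0.03891131,  0.01231699, -0.03486969]), 'grip_width': 0.08564507111365606}
scene {'camera_matrix': array([[531.25991   ,   0.        , 322.81074828],
       [  0.        , 531.25991   , 238.00248801],
       [  0.        ,   0.        ,   1.        ]]), 'dist': array([-0.08068252,  0.        ,  0.        ,  0.        ,  0.        ]), 'rvec': array([ 0.67635452,  2.54279221, -1.25246757]), 'tvec': array([ 0.54183785, -0.00839061,  1.47731583])}
top {'camera_matrix': array([[457.9
[... 246 characters left out ...]
8765, -2.10448368,  0.16856805]), 'tvec': array([-0.13008452,  0.55807294,  0.91206909])}
{'camera_matrix': array([[391.15366911,   0.        , 321.93565537],
       [  0.        , 391.15366911, 237.72481771],
       [  0.        ,   0.        ,   1.        ]]), 'dist': array([-0.07441757,  0.        ,  0.        ,  0.        ,  0.        ]), 'T_tool_cam': array([[ 4.62795619e-04,  9.60313762e-01,  2.78921608e-01,
        -7.12984995e-02],
       [-7.87844673e-04, -2.78921202e-01,  9.60313669e-01,
        -1.43540077e-01],
       [ 9.99999583e-01, -6.64175863e-04,  6.27494572e-04,
        -4.85669989e-04],
       [ 0.00000000e+00,  0.00000000e+00,  0.00000000e+00,
         1.00000000e+00]])}
```

View pics/scene0.png

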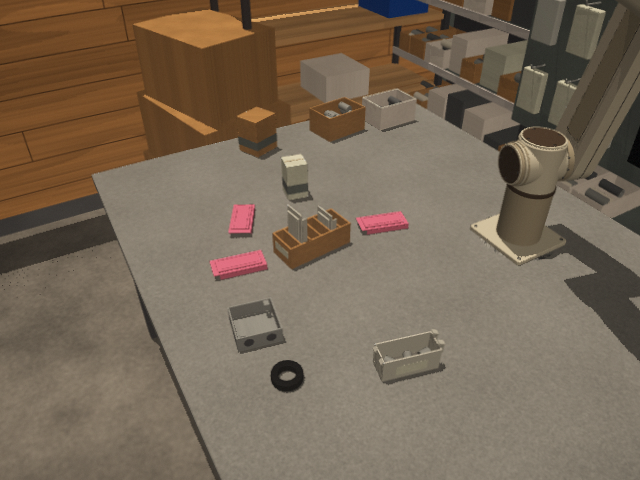

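View pics/top0.png

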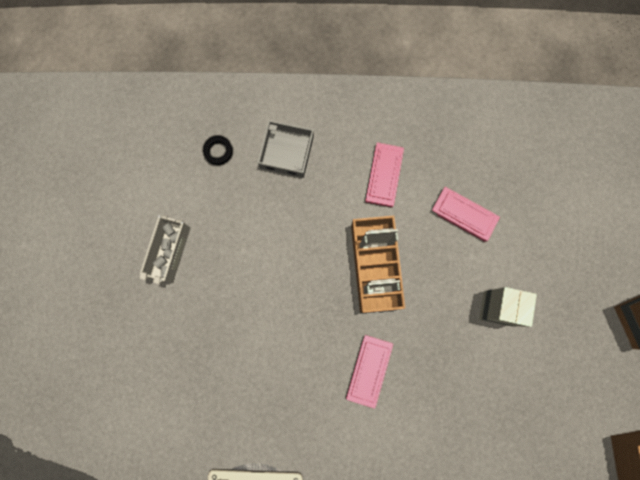

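```bash
cat > h.py <<'E'
import cv2,numpy as np
from workcell import bot
from scipy.spatial.transform import Rotation as R
def T_wc(n,obs=None):
    p=bot.camera_params(n);T=np.eye(4)
    if n=="wrist":
        W=np.eye(4);W[:3,:3]=R.from_quat(obs["tool_rot"]).as_matrix();W[:3,3]=obs["eef_pos"];return W@p["T_tool_cam"]
    T[:3,:3]=cv2.Rodrigues(p["rvec"])[0];T[:3,3]=p["tvec"];return np.linalg.inv(T)
def cloud(n,d,obs=None):
    p=bot.camera_params(n);v,u=np.mgrid[:480,:640]
    xy=cv2.undistortPoints(np.stack([u,v],-1).reshape(-1,1,2).astype(np.float32),p["camera_matrix"],p["dist"]).reshape(480,640,2)
    P=np.concatenate([xy*d[...,None],d[...,None]],-1);T=T_wc(n,obs)
    W=P@T[:3,:3].T+T[:3,3];W[d==0]=np.nan;return W
def proj(n,pts,obs=None):
    p=bot.camera_params(n);T=np.linalg.inv(T_wc(n,obs))
    return cv2.projectPoints(np.array(pts,float).reshape(-1,3),cv2.Rodrigues(T[:3,:3])[0],T[:3,3],p["camera_matrix"],p["dist"])[0].reshape(-1,2)
E
python3 - <<'E'
from h import *
np.set_printoptions(precision=4,suppress=True)
W=cloud("top",np.load("top0.npy"))
print("bench z",np.nanmedian(W[300:330,200:300,2]))
for nm,(u0,u1,v0,v1),(a,b) in [("tub",(130,195,205,295),(.05,.08)),("bin",(345,410,210,320),(.055,.075)),("lidsU",(345,410,215,260),(.08,.2)),("lidsL",(345,410,270,300),(.08,.2)),("carton",(480,545,280,335),(.1,.13)),("jbox",(255,320,115,180),(.03,.06)),("tape",(200,240,130,170),(.012,.03))]:
    P=W[v0:v1,u0:u1].reshape(-1,3);P=P[(P[:,2]>a)&(P[:,2]<b)]
    print(nm,len(P),cv2.minAreaRect((P[:,:2]*1000).astype(np.float32)),P[:,2].min(),np.median(P[:,2]),P[:,2].max(),P.mean(0))
im=cv2.imread("pics/top0.png")
a=cv2.resize(im[205:320,345:445],None,fx=5,fy=5,interpolation=cv2.INTER_CUBIC)[:575,:400]
b=cv2.resize(im[205:300,130:200],None,fx=6,fy=6,interpolation=cv2.INTER_CUBIC)[:570,:400]
c=np.zeros((580,800,3),np.uint8);c[:a.shape[0],:a.shape[1]]=a;c[:b.shape[0],400:400+b.shape[1]]=b
cv2.imwrite("pics/c1.png",c)
E
```

```text
bench z 0.0002871857072599404
tub 533 ((542.5724487304688, 210.34841918945312), (56.929603576660156, 142.0152130126953), 76.16748046875) 0.050007668223252755 0.05784377504507354 0.07394698022975854 [0.5378 0.2106 0.0586]
bin 1125 ((524.390380859375, -239.97042846679688), (192.64968872070312, 87.070556640625), 6.872648239135742) 0.05507430201479668 0.06486924795750737 0.07479273952701893 [ 0.5216 -0.2396  0.0644]
lidsU 334 ((570.3296508789062, -236.06472778320312), (23.408935546875, 62.632633209228516), 6.969837665557861) 0.08028995993644883 0.12515395289033554 0.14650195479669903 [ 0.5725 -0.2364  0.1193]
lidsL 160 ((477.7323913574219, -246.2664337158203), (22.74298858642578, 62.69063186645508), 7.10983943939209) 0.08020735159545678 0.09061836879412694 0.10554637685223545 [ 0.482  -0.2451  0.0939]
carton 1191 ((440.50140380859375, -501.4366760253906), (65.14280700683594, 65.40601348876953), 80.33432006835938) 0.10006779921988218 0.11604690674806328 0.12079914236606859 [ 0.4403 -0.4992  0.1154]
jbox 529 ((779.0841674804688, -38.12946319580078), (103.57269287109375, 103.20317840576172), 78.3255844116211) 0.030034349016649586 0.0390156884953502 0.04457929843220443 [ 0.7796 -0.0375  0.0382]
tape 500 ((776.6904907226562, 117.32194519042969), (65.11270141601562, 68.07962799072266), 80.47267150878906) 0.012210924959429659 0.018827621545184803 0.02436976176786254 [0.7761 0.117  0.0188]
```

View pics/c1.png

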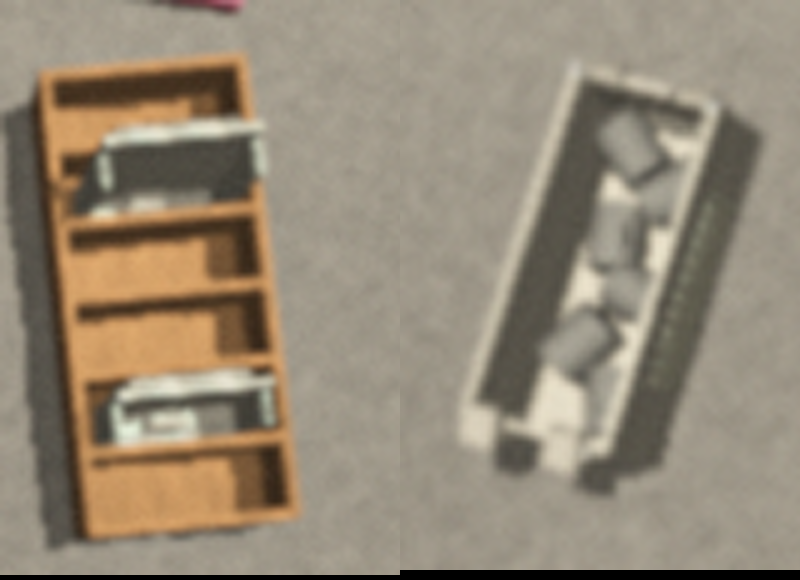

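```bash
cat >> h.py <<'E'
def zyaw(o): # world angle of jaw axis
    z=R.from_quat(o["tool_rot"]).as_matrix()[:,2];return np.degrees(np.arctan2(z[1],z[0]))
def plan(x=None,y=None,z=None,yaw=None):
    o=bot.get_obs();M=R.from_quat(o["tool_rot"]).as_matrix();p=o["eef_pos"]
    t=np.array([p[i] if a is None else a for i,a in enumerate((x,y,z))]);np.set_printoptions(precision=4,suppress=True)
    print("t",round(o["clock"],2),"tcp",p,"zyaw",round(zyaw(o),2),"f",o["ft_force"],"w",round(o["grip_width"],4),"j",o["joint_pos"],"down",M[:,1])
    tw=0
    if yaw is not None:
        d=(yaw-zyaw(o)+90)%180-90;tw=-np.radians(d)  # tool y down
        print("twist total",tw/2,"rows",abs(d)/8.59,"each of 5",tw/10)
    print("lin units total now",M.T@(t-p)/.2)
    M2=(R.from_rotvec([0,0,-tw])*R.from_matrix(M)).as_matrix();print("lin units after twist",M2.T@(t-p)/.2, "/5",M2.T@(t-p))
    print("tool x,z",M2[:,0],M2[:,2])
E
python3 -c "
from h import *
plan(.568,-.2363,.23,96.9)"
```

```text
t 0.1 tcp [0.1259 0.4833 0.2305] zyaw 75.4 f [ 0.3586  0.2737 -0.9262] w 0.0854 j [1.316  0.2413 0.0038 1.3352 0.     1.5708] down [-0.0005 -0.0018 -1.    ]
twist total -0.18761087384081068 rows 2.502750002756646 each of 5 -0.037522174768162136
lin units total now [ 3.0461  0.008  -2.9246]
lin units after twist [ 1.7624  0.0097 -3.8375] /5 [ 0.3525  0.0019 -0.7675]
tool x,z [ 0.9928  0.1201 -0.    ] [-0.1201  0.9928 -0.0019]
```

Call:
move_arm(
  increments=[
    {"grip": 0, "linear": [0, 0, 0], "twist": -0.06},
    {"grip": 0, "linear": [0, 0, 0], "twist": -0.06},
    {"grip": 0, "linear": [0, 0, 0], "twist": -0.06},
    {"grip": 0, "linear": [0.1, 0, -0.22], "twist": 0},
    {"grip": 0, "linear": [0.1, 0, -0.22], "twist": 0},
  ],
)

```text
clock: 0.6
eef_pos: [0.1748, 0.4016, 0.227]
tool_rot: [0.708, 0.045, -0.047, -0.703]
ft_force: [0.7, -0.0, 0.1]
grip_width: 0.0853
```

```bash
python3 -c "
from h import *
plan(.568,-.2363,.23,96.9)"
```

```text
t 0.6 tcp [0.1748 0.4016 0.227 ] zyaw 97.4 f [ 0.6502 -0.0303  0.1363] w 0.0853 j [ 1.1605  0.1257 -0.1483  1.3037 -0.0002  1.0314] down [-0.0025 -0.0064 -1.    ]
twist total 0.004322799793027547 rows 0.0576666318557635 each of 5 0.0008645599586055094
lin units total now [ 1.5393  0.0005 -3.4162]
lin units after twist [ 1.5687  0.0004 -3.4027] /5 [ 0.3137  0.0001 -0.6805]
tool x,z [ 0.9928  0.1201 -0.0033] [-0.1201  0.9927 -0.006 ]
```

Call:
move_arm(
  increments=[
    {"grip": 0, "linear": [0.1, 0, -0.225], "twist": 0},
    {"grip": 0, "linear": [0.1, 0, -0.225], "twist": 0},
    {"grip": 0, "linear": [0.1, 0, -0.225], "twist": 0},
    {"grip": 0, "linear": [0.1, 0, -0.225], "twist": 0},
    {"grip": 0, "linear": [0.1, 0, -0.225], "twist": 0},
  ],
)

```text
clock: 1.1
eef_pos: [0.3033, 0.186, 0.2264]
tool_rot: [0.709, 0.047, -0.049, -0.702]
ft_force: [1.2, 1.5, 0.1]
grip_width: 0.085
```

Call:
move_arm(
  increments=[
    {"grip": 0, "linear": [0.1, 0, -0.225], "twist": 0},
    {"grip": 0, "linear": [0.1, 0, -0.225], "twist": 0},
    {"grip": 0, "linear": [0.1, 0, -0.225], "twist": 0},
    {"grip": 0, "linear": [0.1, 0, -0.225], "twist": 0},
    {"grip": 0, "linear": [0.1, 0, -0.225], "twist": 0},
  ],
)

```text
clock: 1.6
eef_pos: [0.4319, -0.0287, 0.2274]
tool_rot: [0.708, 0.047, -0.049, -0.703]
ft_force: [0.7, 0.7, -0.9]
grip_width: 0.0853
```

```bash
python3 -c "
from h import *
plan(.568,-.2363,.23,96.9)"
```

```text
t 1.6 tcp [ 0.4319 -0.0287  0.2274] zyaw 97.75 f [ 0.7123  0.7402 -0.8935] w 0.0853 j [-0.0607  0.1115 -0.1638  1.2978 -0.0079 -0.1959] down [-0.0027 -0.0078 -1.    ]
twist total 0.00739105306854602 rows 0.09859747310475049 each of 5 0.001478210613709204
lin units total now [ 0.5344 -0.0069 -1.1205]
lin units after twist [ 0.5509 -0.007  -1.1124] /5 [ 0.1102 -0.0014 -0.2225]
tool x,z [ 0.9928  0.1201 -0.0037] [-0.1201  0.9927 -0.0073]
```

Call:
move_arm(
  increments=[
    {"grip": 0, "linear": [0.11, 0, -0.22], "twist": 0.007},
    {"grip": 0, "linear": [0.11, 0, -0.22], "twist": 0},
    {"grip": 0, "linear": [0.11, 0, -0.22], "twist": 0},
    {"grip": 0, "linear": [0.11, 0, -0.22], "twist": 0},
    {"grip": 0, "linear": [0.11, 0, -0.22], "twist": 0},
  ],
)

```text
clock: 2.1
eef_pos: [0.567, -0.2388, 0.2261]
tool_rot: [0.708, 0.039, -0.044, -0.704]
ft_force: [1.3, 0.8, 0.9]
grip_width: 0.0855
```

```bash
python3 - <<'E'
from h import *
plan(.568,-.2363,.23,96.9)
o=bot.get_obs();im,d=bot.camera("wrist");cv2.imwrite("pics/w1.png",im)
W=cloud("wrist",d,o)
P=W.reshape(-1,3);r=np.hypot(P[:,0]-.568,P[:,1]+.236)
Q=P[(r<.05)&(P[:,2]>.075)&(P[:,2]<.16)]
print(len(Q),cv2.minAreaRect((Q[:,:2]*1000).astype(np.float32)),np.percentile(Q[:,2],[50,90,99]))
Q=Q[Q[:,2]>.132];print("top",len(Q),cv2.minAreaRect((Q[:,:2]*1000).astype(np.float32)))
B=P[(r<.2)&(P[:,2]>.06)&(P[:,2]<.069)];print("bin",cv2.minAreaRect((B[:,:2]*1000).astype(np.float32)))
E
```

```text
t 2.1 tcp [ 0.567  -0.2388  0.2261] zyaw 96.73 f [1.2535 0.8041 0.8933] w 0.0855 j [-0.3951  0.48    0.3385  1.4323 -0.0072 -0.5126] down [-0.0055 -0.0055 -1.    ]
twist total -0.0014446051190481458 rows 0.019271193570303283 each of 5 -0.00028892102380962916
lin units total now [ 0.0065 -0.0196  0.0118]
lin units after twist [ 0.0065 -0.0196  0.0118] /5 [ 0.0013 -0.0039  0.0024]
tool x,z [ 0.9927  0.1201 -0.0061] [-0.1201  0.9927 -0.0048]
3527 ((570.1099853515625, -237.1719970703125), (23.8054256439209, 62.176883697509766), 6.68019437789917) [0.1214 0.1421 0.1433]
top 1057 ((574.212646484375, -236.6442108154297), (4.540778160095215, 61.913726806640625), 6.472029209136963)
bin ((523.8238525390625, -240.45748901367188), (192.5408935546875, 86.77552032470703), 6.618898391723633)
```

View pics/w1.png

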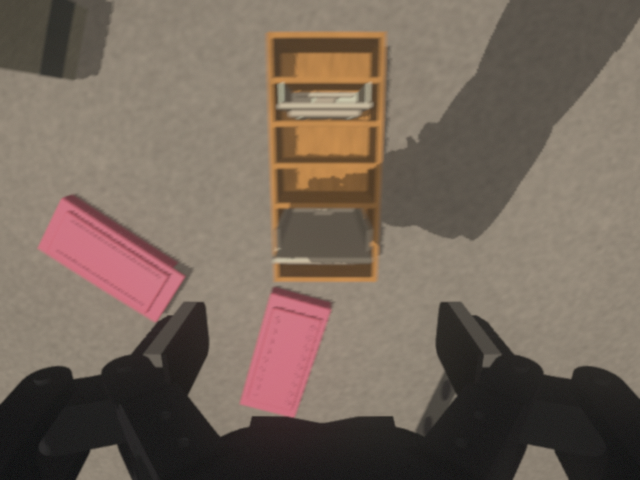

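Call:
move_arm(
  increments=[
    {"grip": 0, "linear": [0.016, 0, 0.007], "twist": 0},
    {"grip": 0, "linear": [0, 0.2, 0], "twist": 0},
    {"grip": 0, "linear": [0, 0.2, 0], "twist": 0},
    {"grip": 0, "linear": [0, 0.2, 0], "twist": 0},
    {"grip": 0, "linear": [0, 0.1, 0], "twist": 0},
  ],
)

```text
clock: 2.65
eef_pos: [0.5749, -0.2456, 0.0796]
tool_rot: [0.71, 0.039, -0.039, -0.702]
ft_force: [-0.6, 0.1, 0.2]
grip_width: 0.0854
```

```bash
python3 -c "
from h import *
plan(.570,-.237,.085,96.6)"
```

```text
t 2.65 tcp [ 0.5749 -0.2456  0.0796] zyaw 96.33 f [-0.5987  0.0937  0.1666] w 0.0854 j [-0.3991  0.5805  0.1144  1.1012 -0.0097 -0.5095] down [-0.0005 -0.0103 -0.9999]
twist total -0.0023719762319586784 rows 0.03164242775240425 each of 5 -0.0004743952463917357
lin units total now [-0.0198 -0.0277  0.0454]
lin units after twist [-0.0196 -0.0277  0.0455] /5 [-0.0039 -0.0055  0.0091]
tool x,z [ 0.9934  0.1149 -0.0017] [-0.1149  0.9933 -0.0102]
```

Call:
move_arm(
  increments=[
    {"grip": 0, "linear": [-0.02, -0.028, 0.045], "twist": 0},
    {"grip": 0, "linear": [0, 0, 0], "twist": 0},
    {"grip": 0, "linear": [0, 0, 0], "twist": 0},
    {"grip": 0, "linear": [0, 0, 0], "twist": 0},
    {"grip": 0, "linear": [0, 0, 0], "twist": 0},
  ],
)

```text
clock: 3.15
eef_pos: [0.5684, -0.2322, 0.0878]
tool_rot: [0.709, 0.04, -0.041, -0.703]
ft_force: [0.1, 0.0, -0.5]
grip_width: 0.0853
```

```bash
python3 -c "
from h import *
plan(.570,-.237,.085,96.6)"
```

```text
t 3.15 tcp [ 0.5684 -0.2322  0.0878] zyaw 96.57 f [ 0.1219  0.0094 -0.5483] w 0.0853 j [-0.3833  0.5535  0.0904  1.1054 -0.0092 -0.498 ] down [-0.0013 -0.0094 -1.    ]
twist total -0.00021937613684791974 rows 0.002926502157688052 each of 5 -4.3875227369583945e-05
lin units total now [ 0.0052  0.0141 -0.0246]
lin units after twist [ 0.0051  0.0141 -0.0246] /5 [ 0.001   0.0028 -0.0049]
tool x,z [ 0.9934  0.1149 -0.0023] [-0.1149  0.9933 -0.0092]
```

Call:
move_arm(
  increments=[
    {"grip": 0, "linear": [0.004, 0.01, -0.017], "twist": 0},
    {"grip": 0, "linear": [0, 0, 0], "twist": 0},
    {"grip": 0.5, "linear": [0, 0, 0], "twist": 0},
    {"grip": 1, "linear": [0, 0, 0], "twist": 0},
    {"grip": 1, "linear": [0, 0, 0], "twist": 0},
  ],
)

```text
clock: 3.65
eef_pos: [0.5715, -0.2369, 0.0887]
tool_rot: [0.71, 0.041, -0.039, -0.702]
ft_force: [-0.6, -0.6, -0.7]
grip_width: 0.0612
```

Call:
move_arm(
  increments=[
    {"grip": 1, "linear": [0, 0, 0], "twist": 0},
    {"grip": 1, "linear": [0, 0, 0], "twist": 0},
    {"grip": 1, "linear": [0, 0, 0], "twist": 0},
    {"grip": 1, "linear": [0, -0.05, 0], "twist": 0},
    {"grip": 1, "linear": [0, -0.05, 0], "twist": 0},
  ],
)

```text
clock: 4.15
eef_pos: [0.57, -0.2362, 0.1075]
tool_rot: [0.709, 0.04, -0.04, -0.703]
ft_force: [1.8, -0.6, -1.7]
grip_width: 0.0614
```

```bash
python3 -c "
from h import *
plan(.570,-.237,.16,96.6)"
```

```text
t 4.15 tcp [ 0.57   -0.2362  0.1075] zyaw 96.51 f [ 1.8456 -0.595  -1.6965] w 0.0614 j [-0.3886  0.542   0.1258  1.1514 -0.0085 -0.5023] down [-0.0002 -0.0091 -1.    ]
twist total -0.0007487349552675034 rows 0.009988207895400333 each of 5 -0.00014974699105350068
lin units total now [-0.001  -0.2624 -0.0066]
lin units after twist [-0.001  -0.2624 -0.0066] /5 [-0.0002 -0.0525 -0.0013]
tool x,z [ 0.9934  0.1149 -0.0012] [-0.1149  0.9933 -0.009 ]
```

Call:
move_arm(
  increments=[
    {"grip": 1, "linear": [0, -0.08, 0], "twist": 0},
    {"grip": 1, "linear": [0, -0.03, 0], "twist": 0},
    {"grip": 1, "linear": [0, 0, 0], "twist": 0},
    {"grip": 1, "linear": [-0.03, 0, 0], "twist": 0},
    {"grip": 1, "linear": [-0.03, 0, 0], "twist": 0},
  ],
)

```text
clock: 4.65
eef_pos: [0.5642, -0.2371, 0.1341]
tool_rot: [0.709, 0.046, -0.036, -0.702]
ft_force: [9.4, 1.3, -2.8]
grip_width: 0.0614
```

```bash
python3 -c "
from h import *
plan(.570,-.237,.14,96.6)"
```

```text
t 4.65 tcp [ 0.5642 -0.2371  0.1341] zyaw 96.58 f [ 9.4474  1.3483 -2.7893] w 0.0614 j [-0.3966  0.5018  0.1314  1.1833 -0.0025 -0.5115] down [ 0.0148 -0.0089 -0.9999]
twist total -0.00018513268998157246 rows 0.002469690753398836 each of 5 -3.702653799631449e-05
lin units total now [ 0.0294 -0.0289 -0.0032]
lin units after twist [ 0.0294 -0.0289 -0.0032] /5 [ 0.0059 -0.0058 -0.0006]
tool x,z [0.9933 0.1151 0.0137] [-0.1149  0.9933 -0.0105]
```

Call:
move_arm(
  increments=[
    {"grip": 1, "linear": [-0.06, 0, 0], "twist": 0},
    {"grip": 1, "linear": [-0.06, 0, 0], "twist": 0},
    {"grip": 1, "linear": [-0.05, 0, 0], "twist": 0},
    {"grip": 1, "linear": [-0.05, 0, 0], "twist": 0},
    {"grip": 1, "linear": [0, 0, 0], "twist": 0},
  ],
)

```text
clock: 5.15
eef_pos: [0.5309, -0.2406, 0.1352]
tool_rot: [0.708, 0.058, -0.027, -0.703]
ft_force: [-0.1, -0.9, -0.0]
grip_width: 0.0613
```

```bash
python3 - <<'E'
from h import *
plan(.570,-.237,.14,96.6)
o=bot.get_obs();im,d=bot.camera("wrist");im2,d2=bot.camera("scene")
a=im2[150:300,230:400];a=cv2.resize(a,(400,353))
cv2.imwrite("pics/w2.png",np.hstack([cv2.resize(im,(470,353)),a]))
E
```

```text
t 5.15 tcp [ 0.5309 -0.2406  0.1352] zyaw 96.81 f [-0.0863 -0.8911 -0.0449] w 0.0613 j [-0.4327  0.4266  0.0128  1.1144  0.0138 -0.5516] down [ 0.0444 -0.0053 -0.999 ]
twist total 0.0018690762386660291 rows 0.0249336856958673 each of 5 0.0003738152477332058
lin units total now [ 0.1969 -0.0153 -0.0053]
lin units after twist [ 0.1969 -0.0153 -0.0046] /5 [ 0.0394 -0.0031 -0.0009]
tool x,z [0.9924 0.1153 0.0435] [-0.1149  0.9933 -0.0105]
```

View pics/w2.png

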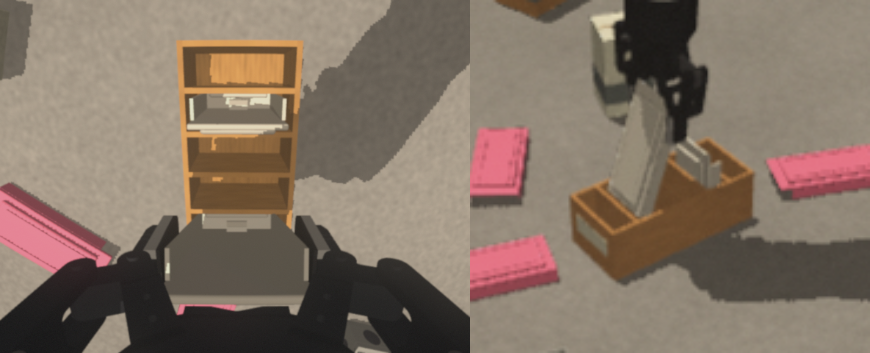

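```bash
cat >> h.py <<'E'
def lidplane(d,o,box):
    W=cloud("wrist",d,o);u0,u1,v0,v1=box;P=W[v0:v1,u0:u1].reshape(-1,3);P=P[np.isfinite(P[:,0])]
    c=np.median(P,0);
    for _ in range(5):
        Q=P[np.abs((P-c)@(n:=np.linalg.svd(P-c,full_matrices=False)[2][2]))<.004] if _ else P
        P=Q;c=P.mean(0)
    print("c",c,"n",n,len(P));return c,n
E
python3 - <<'E'
from h import *
o=bot.get_obs();im,d=bot.camera("wrist")
c,n=lidplane(d,o,(240,400,330,390))
W=cloud("wrist",d,o);print(W[340:470:10,320])
E
```

```text
c [ 0.54249283 -0.23988475  0.15211875] n [-0.94048985 -0.1122177  -0.32075853] 9200
[[ 0.55147363 -0.2394017   0.12642996]
 [ 0.54639004 -0.23978553  0.14134221]
 [ 0.54153628 -0.24016556  0.15463399]
 [ 0.53839123 -0.24039322  0.16455709]
 [ 0.53573932 -0.24058321  0.17306781]
 [ 0.53219099 -0.24087249  0.18199134]
 [ 0.53041334 -0.24099265  0.18821108]
 [ 0.53178631 -0.24079855  0.19055732]
 [ 0.71726152 -0.22174966  0.00099042]
 [ 0.5170072  -0.24222073  0.21243055]
 [ 0.51543855 -0.242346    0.21657332]
 [ 0.51599354 -0.24225382  0.21850253]
 [ 0.51544982 -0.24227798  0.22131007]]
```

Call:
move_arm(
  increments=[
    {"grip": 1, "linear": [0, -0.2, 0], "twist": 0},
    {"grip": 1, "linear": [0, -0.12, 0], "twist": 0},
    {"grip": 1, "linear": [0, 0, 0.2], "twist": 0},
    {"grip": 1, "linear": [-0.1, 0, 0.2], "twist": 0},
    {"grip": 1, "linear": [-0.1, 0, 0.2], "twist": 0},
  ],
)

```text
clock: 5.8
eef_pos: [0.472, -0.1271, 0.1936]
tool_rot: [0.709, 0.05, -0.029, -0.703]
ft_force: [0.9, 0.5, -0.3]
grip_width: 0.0613
```

Call:
move_arm(
  increments=[
    {"grip": 1, "linear": [-0.1, 0, 0.2], "twist": 0},
    {"grip": 1, "linear": [-0.1, 0, 0.2], "twist": 0},
    {"grip": 1, "linear": [0, 0, 0.1], "twist": 0.06},
    {"grip": 1, "linear": [0, 0, 0], "twist": 0.06},
    {"grip": 1, "linear": [0, 0, 0], "twist": 0.06},
  ],
)

```text
clock: 6.3
eef_pos: [0.4086, -0.0257, 0.1875]
tool_rot: [0.703, -0.085, 0.095, -0.699]
ft_force: [1.0, 0.3, -0.6]
grip_width: 0.0613
```

```bash
python3 - <<'E'
from h import *
plan(.42,-.02,.12,76.2)
o=bot.get_obs();im,d=bot.camera("wrist")
c,n=lidplane(d,o,(240,400,330,390))
W=cloud("wrist",d,o);Q=W[150:300,230:410].reshape(-1,3);Q=Q[Q[:,2]>.03];print("lowest",Q[np.argsort(Q[:,2])[:3]])
E
```

```text
t 6.3 tcp [ 0.4086 -0.0257  0.1875] zyaw 75.35 f [ 1.0171  0.2947 -0.6473] w 0.0613 j [-0.0578  0.0775 -0.309   1.1703 -0.0069  0.1979] down [ 0.0135 -0.0077 -0.9999]
twist total -0.00744743850050659 rows 0.09934966106222724 each of 5 -0.001489487700101318
lin units total now [0.0429 0.3382 0.0436]
lin units after twist [0.0435 0.3382 0.0429] /5 [0.0087 0.0676 0.0086]
tool x,z [ 0.971  -0.2384  0.0151] [ 0.2385  0.9711 -0.0041]
c [ 0.4203 -0.0297  0.2042] n [ 0.9232 -0.2448  0.2964] 9194
lowest [[ 0.4286 -0.0614  0.1057]
 [ 0.4295 -0.0571  0.1061]
 [ 0.4285 -0.0607  0.1062]]
```

Call:
move_arm(
  increments=[
    {"grip": 1, "linear": [0, 0.2, 0], "twist": 0},
    {"grip": 1, "linear": [0, 0.2, 0], "twist": 0},
    {"grip": 1, "linear": [0, 0.08, 0], "twist": 0},
    {"grip": 1, "linear": [0, 0.03, 0], "twist": 0},
    {"grip": 1, "linear": [-0.05, 0.03, 0], "twist": 0},
  ],
)

```text
clock: 6.85
eef_pos: [0.4039, -0.0263, 0.0791]
tool_rot: [0.705, -0.081, 0.096, -0.698]
ft_force: [-3.4, -3.0, 38.0]
grip_width: 0.0615
```

```bash
python3 - <<'E'
from h import *
plan(.38,-.02,.07,76.2)
o=bot.get_obs();im,d=bot.camera("wrist")
c,n=lidplane(d,o,(240,400,330,390))
E
```

```text
t 6.85 tcp [ 0.4039 -0.0263  0.0791] zyaw 75.64 f [-3.4288 -2.966  37.9954] w 0.0615 j [-0.0561  0.1816 -0.5053  0.8642 -0.0118  0.1943] down [ 0.019  -0.0129 -0.9997]
twist total -0.004854199193918299 rows 0.06475555919146096 each of 5 -0.0009708398387836598
lin units total now [-0.1247  0.0427  0.0011]
lin units after twist [-0.1246  0.0427  0.0023] /5 [-0.0249  0.0085  0.0005]
tool x,z [ 0.9709 -0.2383  0.0216] [ 0.2385  0.9711 -0.0078]
c [ 0.4176 -0.0307  0.0927] n [ 0.907  -0.2344  0.3498] 9081
```

Call:
move_arm(
  increments=[
    {"grip": 1, "linear": [-0.08, -0.01, 0], "twist": 0},
    {"grip": 1, "linear": [-0.06, 0, 0], "twist": 0},
    {"grip": 1, "linear": [-0.06, 0, 0], "twist": 0},
    {"grip": 1, "linear": [0, 0, 0], "twist": 0},
    {"grip": 1, "linear": [0, 0, 0], "twist": 0},
  ],
)

```text
clock: 7.4
eef_pos: [0.3628, -0.0165, 0.0816]
tool_rot: [0.706, -0.079, 0.095, -0.698]
ft_force: [-0.2, 0.5, 0.2]
grip_width: 0.0612
```

```bash
python3 - <<'E'
from h import *
plan(.38,-.02,.07,76.2)
o=bot.get_obs();im,d=bot.camera("wrist")
c,n=lidplane(d,o,(240,400,330,390))
E
```

```text
t 7.4 tcp [ 0.3628 -0.0165  0.0816] zyaw 75.84 f [-0.2087  0.4624  0.1978] w 0.0612 j [-0.0342  0.1006 -0.5963  0.8533 -0.0134  0.2127] down [ 0.0201 -0.0141 -0.9997]
twist total -0.003158302379961457 rows 0.042132106355742674 each of 5 -0.0006316604759922914
lin units total now [0.0862 0.0602 0.0045]
lin units after twist [0.0862 0.0602 0.0039] /5 [0.0172 0.012  0.0008]
tool x,z [ 0.9709 -0.2383  0.023 ] [ 0.2385  0.9711 -0.0087]
c [ 0.3773 -0.021   0.094 ] n [ 0.9026 -0.2295  0.3643] 9018
```

Call:
move_arm(
  increments=[
    {"grip": 1, "linear": [-0.02, 0.025, 0], "twist": 0},
    {"grip": 1, "linear": [-0.03, 0.025, 0], "twist": 0},
    {"grip": 1, "linear": [-0.03, 0.025, 0], "twist": 0},
    {"grip": 1, "linear": [-0.03, 0.025, 0], "twist": 0},
    {"grip": 1, "linear": [-0.03, 0.025, 0], "twist": 0},
  ],
)

```text
clock: 7.95
eef_pos: [0.3579, -0.0147, 0.0761]
tool_rot: [0.708, -0.064, 0.113, -0.695]
ft_force: [-12.9, -1.2, 43.9]
grip_width: 0.0612
```

```bash
python3 - <<'E'
from h import *
plan(.38,-.02,.07,76.2)
o=bot.get_obs();im,d=bot.camera("wrist")
c,n=lidplane(d,o,(240,400,330,390))
E
```

```text
t 7.95 tcp [ 0.3579 -0.0147  0.0761] zyaw 75.63 f [-12.8523  -1.1962  43.9174] w 0.0612 j [-0.0192  0.0651 -0.6581  0.7801 -0.0259  0.2305] down [ 0.0669 -0.0272 -0.9974]
twist total -0.004988061426462561 rows 0.06654129631858202 each of 5 -0.0009976122852925122
lin units total now [0.111  0.0383 0.0022]
lin units after twist [0.111  0.0383 0.001 ] /5 [0.0222 0.0077 0.0002]
tool x,z [ 0.9688 -0.2372  0.0716] [ 0.2385  0.9711 -0.0098]
c [ 0.3722 -0.0193  0.0886] n [ 0.8807 -0.2266  0.4159] 8984
```

Call:
move_arm(
  increments=[
    {"grip": 1, "linear": [-0.02, -0.02, 0], "twist": 0},
    {"grip": 1, "linear": [0, 0, 0], "twist": 0},
    {"grip": 0.2, "linear": [-0.06, 0.02, 0], "twist": 0},
    {"grip": 1, "linear": [-0.06, 0.03, 0], "twist": 0},
    {"grip": 1, "linear": [0, 0, 0], "twist": 0},
  ],
)

```text
clock: 8.5
eef_pos: [0.3363, -0.0081, 0.0706]
tool_rot: [0.707, -0.059, 0.118, -0.695]
ft_force: [-5.8, 0.3, 10.5]
grip_width: 0.061
```

```bash
python3 - <<'E'
from h import *
plan(.38,-.02,.07,76.2)
o=bot.get_obs();im,d=bot.camera("wrist");im2,d2=bot.camera("scene")
c,n=lidplane(d,o,(240,400,330,390))
a=cv2.resize(im2[150:350,270:470],(353,353))
cv2.imwrite("pics/w3.png",np.hstack([cv2.resize(im,(440,353)),a]))
E
```

```text
t 8.5 tcp [ 0.3363 -0.0081  0.0706] zyaw 75.6 f [-5.8037  0.3313 10.4514] w 0.061 j [ 0.0013  0.0226 -0.7233  0.7451 -0.0282  0.2511] down [ 0.0797 -0.0281 -0.9964]
twist total -0.005217217249586491 rows 0.06959826058304013 each of 5 -0.001043443449917298
lin units total now [ 0.2252  0.0223 -0.0031]
lin units after twist [ 0.2251  0.0223 -0.0054] /5 [ 0.045   0.0045 -0.0011]
tool x,z [ 0.9678 -0.2371  0.0842] [ 0.2385  0.9711 -0.0075]
c [ 0.3513 -0.0128  0.0827] n [ 0.8009 -0.1837  0.57  ] 5198
```

View pics/w3.png

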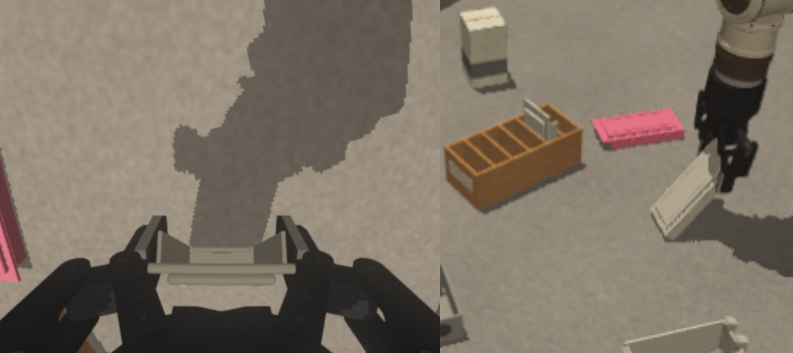

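Call:
move_arm(
  increments=[
    {"grip": 1, "linear": [-0.05, 0.04, 0], "twist": 0},
    {"grip": 1, "linear": [-0.05, 0.04, 0], "twist": 0},
    {"grip": 1, "linear": [-0.04, 0.04, 0], "twist": 0},
    {"grip": 1, "linear": [-0.03, 0.04, 0], "twist": 0},
    {"grip": 1, "linear": [0, 0, 0], "twist": 0},
  ],
)

```text
clock: 9.1
eef_pos: [0.3059, -0.0006, 0.0366]
tool_rot: [0.707, -0.059, 0.118, -0.694]
ft_force: [-1.9, -0.0, 8.3]
grip_width: 0.0613
```

```bash
cat >> h.py <<'E'
def side(d,o):  # profile of lid along the tool x axis, from wrist depth (points within 15 mm of the tool x-y plane)
    W=cloud("wrist",d,o).reshape(-1,3);M=R.from_quat(o["tool_rot"]).as_matrix();x=M[:,0].copy();x[2]=0;x/=np.linalg.norm(x);y=np.array([-x[1],x[0],0])
    D=W-o["eef_pos"];k=(np.abs(D@y)<.02);s=D[k]@x;z=W[k,2]
    for b in np.arange(-.12,.16,.01):
        m=(s>=b)&(s<b+.01)
        if m.sum():print(round(b,2),np.round(np.percentile(z[m],[5,50,95]),4),end=" ; ")
    print()
E
python3 - <<'E'
from h import *
plan(.38,-.02,.02,76.2)
o=bot.get_obs();im,d=bot.camera("wrist")
side(d,o)
E
```

```text
t 9.1 tcp [ 0.3059 -0.0006  0.0366] zyaw 75.58 f [-1.9277 -0.0425  8.2849] w 0.0613 j [ 0.0287  0.0303 -0.8386  0.6227 -0.031   0.2788] down [ 0.0799 -0.0287 -0.9964]
twist total -0.005438036506212436 rows 0.07254401411968342 each of 5 -0.001087607301242487
lin units total now [ 0.3744  0.1149 -0.0009]
lin units after twist [ 0.3743  0.1149 -0.0051] /5 [ 0.0749  0.023  -0.001 ]
tool x,z [ 0.9678 -0.237   0.0845] [ 0.2385  0.9711 -0.0079]
-0.12 [-0.0003  0.0009  0.0022] ; -0.11 [-0.0002  0.001   0.0021] ; -0.1 [-0.0002  0.001   0.0021] ; -0.09 [-0.0002  0.001   0.002 ] ; -0.08 [-0.0002  0.0009  0.0021] ; -0.07 [-0.0001  0.0009  0.002 ] ; -0.06 [-0.0001  0.0009  0.0021] ; -0.05 [-0.0002  0.0009  0.0019] ; -0.04 [-0.0002  0.0009  0.0019] ; -0.03 [0.0004 0.1245 0.1327] ; -0.02 [0.0008 0.1139 0.1249] ; -0.01 [0.0003 0.0783 0.081 ] ; -0.0 [0.0002 0.0736 0.0787] ; 0.01 [0.0001 0.0018 0.0731] ; 0.02 [0.0002 0.0015 0.0676] ; 0.03 [0.0002 0.0017 0.062 ] ; 0.04 [0.0553 0.0562 0.0568] ;
```

Call:
move_arm(
  increments=[
    {"grip": 1, "linear": [-0.02, 0.04, 0], "twist": 0},
    {"grip": 1, "linear": [-0.02, 0.04, 0], "twist": 0},
    {"grip": 1, "linear": [-0.02, 0.03, 0], "twist": 0},
    {"grip": 1, "linear": [0, 0.015, 0], "twist": 0},
    {"grip": 1, "linear": [0, 0, 0], "twist": 0},
  ],
)

```text
clock: 9.65
eef_pos: [0.2957, 0.0022, 0.009]
tool_rot: [0.707, -0.06, 0.117, -0.695]
ft_force: [-2.3, 1.2, 6.6]
grip_width: 0.0613
```

```bash
python3 - <<'E'
from h import *
plan(.38,-.02,.005,76.2)
o=bot.get_obs();im,d=bot.camera("wrist")
side(d,o)
E
```

```text
t 9.65 tcp [0.2957 0.0022 0.009 ] zyaw 75.62 f [-2.3471  1.2109  6.5546] w 0.0613 j [ 0.0388  0.0789 -0.8979  0.5172 -0.0307  0.2883] down [ 0.0778 -0.0277 -0.9966]
twist total -0.0050730237109260674 rows 0.06767470267889607 each of 5 -0.0010146047421852136
lin units total now [ 0.4325  0.0558 -0.0026]
lin units after twist [ 0.4324  0.0559 -0.007 ] /5 [ 0.0865  0.0112 -0.0014]
tool x,z [ 0.968  -0.2371  0.0822] [ 0.2385  0.9711 -0.0075]
-0.12 [-0.0003  0.0008  0.0019] ; -0.11 [-0.0002  0.001   0.0021] ; -0.1 [-0.0002  0.001   0.0021] ; -0.09 [-0.0001  0.0009  0.0021] ; -0.08 [-0.0001  0.0009  0.002 ] ; -0.07 [-0.0001  0.001   0.002 ] ; -0.06 [-0.0001  0.0009  0.0019] ; -0.05 [-0.0002  0.0009  0.0019] ; -0.04 [-0.0001  0.0009  0.0019] ; -0.03 [0.0004 0.0916 0.105 ] ; -0.02 [0.0006 0.0853 0.0974] ; -0.01 [0.0003 0.0517 0.0535] ; -0.0 [0.0003 0.0497 0.0516] ; 0.01 [0.0463 0.0478 0.0492] ; 0.02 [0.0452 0.0458 0.0465] ;
```

Call:
move_arm(
  increments=[
    {"grip": 1, "linear": [-0.01, 0.03, 0], "twist": 0},
    {"grip": 1, "linear": [0, 0, 0], "twist": 0},
    {"grip": 0.2, "linear": [0, 0, 0], "twist": 0},
    {"grip": 0, "linear": [0, 0, 0], "twist": 0},
    {"grip": 0, "linear": [0, 0, 0], "twist": 0},
  ],
)

```text
clock: 10.2
eef_pos: [0.2938, 0.0025, 0.0011]
tool_rot: [0.707, -0.061, 0.116, -0.695]
ft_force: [0.3, -0.2, -0.5]
grip_width: 0.0854
```

Call:
move_arm(
  increments=[
    {"grip": 0, "linear": [0, -0.1, 0], "twist": 0},
    {"grip": 0, "linear": [0, -0.2, 0], "twist": 0},
    {"grip": 0, "linear": [0, -0.2, 0], "twist": 0},
    {"grip": 0, "linear": [0.1, -0.2, 0], "twist": 0},
    {"grip": 0, "linear": [0, 0, 0], "twist": 0},
  ],
)

```text
clock: 10.7
eef_pos: [0.3006, 0.0013, 0.1457]
tool_rot: [0.708, -0.063, 0.113, -0.694]
ft_force: [0.9, -0.2, -0.8]
grip_width: 0.0856
```

```bash
python3 - <<'E'
from h import *
plan(.38,-.02,.15,76.2)
o=bot.get_obs();im,d=bot.camera("wrist");cv2.imwrite("pics/w4.png",im);np.save("w4.npy",d)
W=cloud("wrist",d,o);P=W.reshape(-1,3);r=np.hypot(P[:,0]-.36,P[:,1]+.01)
B=np.nanmedian(P[(np.abs(P[:,2])<.006),2]);print("bench",B)
Q=P[(r<.12)&(P[:,2]>.012)&(P[:,2]<.035)];print(len(Q),cv2.minAreaRect((Q[:,:2]*1000).astype(np.float32)),np.percentile(Q[:,2],[5,50,95]))
Q=Q[Q[:,2]>.0205];print(len(Q),cv2.minAreaRect((Q[:,:2]*1000).astype(np.float32)),np.median(Q,0))
E
```

```text
t 10.7 tcp [0.3006 0.0013 0.1457] zyaw 75.65 f [ 0.9157 -0.1655 -0.7766] w 0.0856 j [ 0.035  -0.1519 -0.6466  1.0097 -0.0302  0.2841] down [ 0.0674 -0.0279 -0.9973]
twist total -0.004804235242236398 rows 0.06408903449782452 each of 5 -0.0009608470484472796
lin units total now [ 0.4114  0.0082 -0.0052]
lin units after twist [ 0.4113  0.0082 -0.0092] /5 [ 0.0823  0.0016 -0.0018]
tool x,z [ 0.9688 -0.2372  0.0722] [ 0.2385  0.9711 -0.0104]
bench 0.0008980597276959101
14392 ((332.4007873535156, -7.9719390869140625), (62.21506118774414, 138.38902282714844), 75.54630279541016) [0.0181 0.0234 0.0249]
9843 ((329.55517578125, -4.500614166259766), (58.311710357666016, 129.796630859375), 78.18084716796875) [ 0.3259 -0.0067  0.0239]
```

View pics/w4.png

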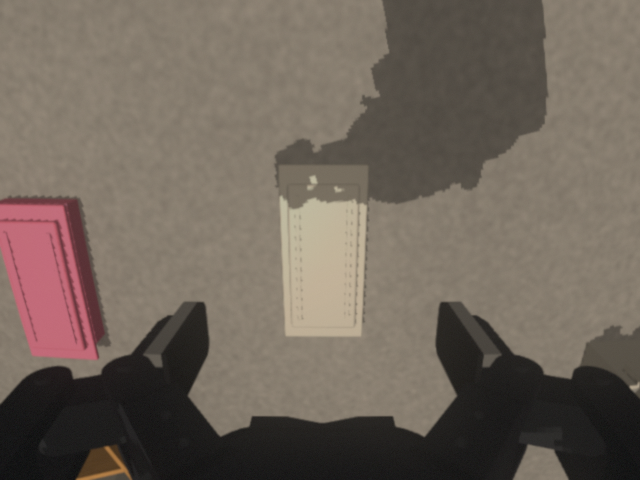

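Call:
move_arm(
  increments=[
    {"grip": 0, "linear": [0.12, -0.04, 0.2], "twist": 0},
    {"grip": 0, "linear": [0.12, -0.04, 0.2], "twist": 0},
    {"grip": 0, "linear": [0.12, -0.04, 0.2], "twist": 0},
    {"grip": 0, "linear": [0.12, -0.04, 0.2], "twist": 0},
    {"grip": 0, "linear": [0.12, -0.03, 0.2], "twist": 0},
  ],
)

```text
clock: 11.25
eef_pos: [0.4552, 0.1656, 0.1765]
tool_rot: [0.711, -0.075, 0.108, -0.69]
ft_force: [0.8, -0.2, 0.8]
grip_width: 0.0854
```

Call:
move_arm(
  increments=[
    {"grip": 0, "linear": [0.12, -0.02, 0.2], "twist": 0},
    {"grip": 0, "linear": [0.04, 0, 0.08], "twist": 0},
    {"grip": 0, "linear": [0, 0, 0], "twist": 0},
    {"grip": 0, "linear": [0, 0, 0], "twist": 0},
    {"grip": 0, "linear": [0, 0, 0], "twist": 0},
  ],
)

```text
clock: 11.75
eef_pos: [0.5002, 0.2159, 0.1706]
tool_rot: [0.714, -0.078, 0.102, -0.688]
ft_force: [0.0, -0.9, -0.1]
grip_width: 0.0855
```

```bash
python3 - <<'E'
from h import *
o=bot.get_obs();im,d=bot.camera("wrist");cv2.imwrite("pics/w5.png",im);np.save("w5.npy",d);import pickle;pickle.dump(o,open("o5.pkl","wb"))
plan(.33,-.0075,.1)
W=cloud("wrist",d,o);P=W.reshape(-1,3);r=np.hypot(P[:,0]-.54,P[:,1]-.21)
print("bench",np.nanmedian(P[(np.abs(P[:,2])<.006),2]))
for a,b in((.055,.0615),(.063,.08),(.04,.08)):
    Q=P[(r<.1)&(P[:,2]>a)&(P[:,2]<b)];print(a,b,len(Q),cv2.minAreaRect((Q[:,:2]*1000).astype(np.float32)),np.percentile(Q[:,2],[5,50,95]))
c=proj("wrist",[[.54,.21,.058]],o)[0];print(c)
u,v=int(c[0]),int(c[1]);cv2.imwrite("pics/w5c.png",cv2.resize(im[max(0,v-120):v+120,u-100:u+100],None,fx=2.5,fy=2.5,interpolation=cv2.INTER_CUBIC));print(u-100,max(0,v-120))
E
```

```text
t 11.8 tcp [0.5    0.2156 0.1706] zyaw 75.33 f [-0.3247  0.0233 -0.3339] w 0.0853 j [ 0.4348  0.3533 -0.0013  1.2068 -0.0495  0.69  ] down [ 0.0293 -0.041  -0.9987]
lin units total now [-0.5545  0.3733 -1.2825]
lin units after twist [-0.5545  0.3733 -1.2825] /5 [-0.1109  0.0747 -0.2565]
tool x,z [ 0.967  -0.2519  0.0387] [ 0.2532  0.9669 -0.0322]
bench 0.0009315581363714409
0.055 0.0615 2127 ((541.6419677734375, 209.3793487548828), (54.20952606201172, 135.93600463867188), 76.33446502685547) [0.0561 0.0587 0.0598]
0.063 0.08 871 ((481.3575744628906, 224.24989318847656), (41.86186599731445, 14.19582748413086), 75.9192123413086) [0.0666 0.0694 0.0721]
0.04 0.08 4463 ((542.8633422851562, 209.08238220214844), (54.20952606201172, 141.1923370361328), 76.33446502685547) [0.0426 0.0584 0.0707]
[333.6403 281.1325]
233 161
```

View pics/w5c.png

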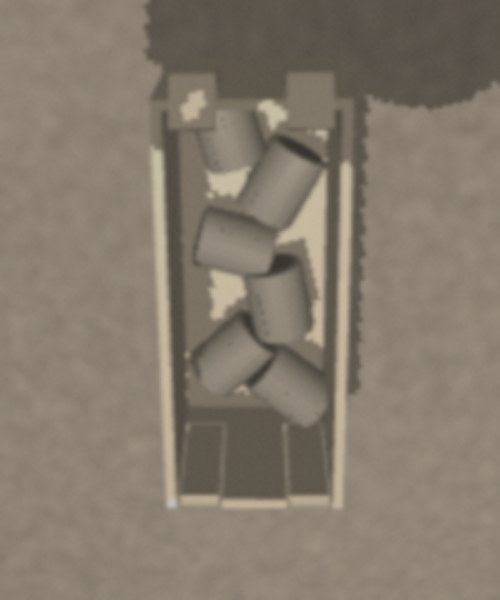

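```bash
python3 - <<'E'
from h import *
import pickle
o=pickle.load(open("o5.pkl","rb"));T=T_wc("wrist",o);p=bot.camera_params("wrist")
def at(u,v,z):
    x,y=cv2.undistortPoints(np.array([[[u,v]]],float),p["camera_matrix"],p["dist"])[0,0]
    r=T[:3,:3]@[x,y,1];return T[:3,3]+r*(z-T[2,3])/r[2]
f=lambda a,b,z:at(233+a/2.5-.3,161+b/2.5-.3,z)
far=f(252,507,.058);lip=(f(192,129,.071)+f(311,127,.071))/2;back=(f(192,73,.071)+f(311,71,.071))/2
l=f(151,98,.058);r=f(354,98,.058);l2=f(172,507,.058);r2=f(340,507,.058)
np.set_printoptions(precision=4,suppress=True)
e=np.array([np.cos(np.radians(13.9)),-np.sin(np.radians(13.9)),0])
for n,q,x in(("far",far,.064),("lip",lip,-.058),("back",back,-.072)):print(n,q,"centre",q-e*x)
print("width",np.linalg.norm(l-r),np.linalg.norm(l2-r2),"mid",(l+r)/2,(l2+r2)/2, "corner centres",((l+r)/2+(l2+r2)/2)/2,np.degrees(np.arctan2(*((l2+r2)/2-(l+r)/2)[[1,0]])), np.linalg.norm((l2+r2)/2-(l+r)/2))
# depth-based: centre line profile
d=np.load("w5.npy");W=cloud("wrist",d,o).reshape(-1,3);c=np.array([.5445,.2089,0]);D=W-c;n=np.array([-e[1],e[0],0]);s=D@e;q=D@n
for k0 in(-.015,.015):
  m=(abs(q-k0)<.004)&(s<-.03)&(W[:,2]>.063);print("claw s",np.percentile(s[m],[1,99]))
for k0 in(-.025,.025):
  m=(abs(q-k0)<.002)&(W[:,2]>.053);print("side s",np.percentile(s[m],[0.5,99.5]))
m=(abs(q)<.006)&(s>.04)&(W[:,2]>.053);print("far s",np.percentile(s[m],[1,99]))
m=(abs(s)<.03)&(W[:,2]>.054);print("q",np.percentile(q[m],[1,99]))
E
```

```text
far [0.6076 0.1929 0.058 ] centre [0.5455 0.2083 0.058 ]
lip [0.4876 0.223  0.071 ] centre [0.5439 0.2091 0.071 ]
back [0.4736 0.2265 0.071 ] centre [0.5435 0.2092 0.071 ]
width 0.05371641086525868 0.051792352231426086 mid [0.483  0.2243 0.058 ] [0.6079 0.194  0.058 ] corner centres [0.5454 0.2092 0.058 ] -13.625758344836907 0.1285962853672367
claw s [-0.0707 -0.0575]
claw s [-0.0706 -0.0572]
side s [-0.0677  0.0626]
side s [-0.0664  0.062 ]
far s [0.0605 0.0646]
q [-0.0272  0.0268]
```

Call:
move_arm(
  increments=[
    {"grip": 0, "linear": [-0.08, 0.04, -0.2], "twist": 0},
    {"grip": 0, "linear": [-0.09, 0.04, -0.2], "twist": 0},
    {"grip": 0, "linear": [-0.09, 0.04, -0.2], "twist": 0},
    {"grip": 0, "linear": [-0.09, 0.04, -0.2], "twist": 0},
    {"grip": 0, "linear": [-0.09, 0.04, -0.2], "twist": 0},
  ],
)

```text
clock: 12.3
eef_pos: [0.361, 0.0379, 0.1318]
tool_rot: [0.714, -0.075, 0.103, -0.689]
ft_force: [0.2, -1.2, 0.4]
grip_width: 0.0854
```

Call:
move_arm(
  increments=[
    {"grip": 0, "linear": [-0.08, 0.05, -0.18], "twist": 0},
    {"grip": 0, "linear": [-0.03, 0.05, -0.08], "twist": 0},
    {"grip": 0, "linear": [0, 0, 0], "twist": 0},
    {"grip": 0, "linear": [0, 0, 0], "twist": 0},
    {"grip": 0, "linear": [0, 0, 0], "twist": 0},
  ],
)

```text
clock: 12.8
eef_pos: [0.3166, -0.0132, 0.1116]
tool_rot: [0.714, -0.079, 0.107, -0.688]
ft_force: [0.2, 0.9, 0.5]
grip_width: 0.0855
```

```bash
python3 - <<'E'
from h import *
o=bot.get_obs();im,d=bot.camera("wrist")
P=cloud("wrist",d,o).reshape(-1,3);r=np.hypot(P[:,0]-.33,P[:,1]+.0075)
Q=P[(r<.09)&(P[:,2]>.012)&(P[:,2]<.03)];print(len(Q),cv2.minAreaRect((Q[:,:2]*1000).astype(np.float32)),np.percentile(Q[:,2],[5,50,95]))
plan(.329,-.007,.003,75.5)
E
```

```text
19409 ((332.5703125, -7.947044372558594), (62.516090393066406, 137.69203186035156), 75.67339324951172) [0.01820118 0.02346883 0.02491495]
t 12.85 tcp [ 0.317  -0.0131  0.1117] zyaw 74.86 f [-0.0502  0.432  -1.137 ] w 0.0853 j [-0.0018 -0.0453 -0.6545  0.9274 -0.0412  0.261 ] down [ 0.0341 -0.0413 -0.9986]
twist total -0.005557307992265117 rows 0.07413510905963036 each of 5 -0.0011114615984530235
lin units total now [0.0261 0.5434 0.0618]
lin units after twist [0.0266 0.5435 0.0612] /5 [0.0053 0.1087 0.0122]
tool x,z [ 0.9676 -0.2488  0.0437] [ 0.2503  0.9677 -0.031 ]
```

Call:
move_arm(
  increments=[
    {"grip": 0, "linear": [0.025, 0.1, 0.06], "twist": -0.005},
    {"grip": 0, "linear": [0, 0.2, 0], "twist": 0},
    {"grip": 0, "linear": [0, 0.12, 0], "twist": 0},
    {"grip": 0, "linear": [0, 0.04, 0], "twist": 0},
    {"grip": 0, "linear": [0, 0, 0], "twist": 0},
  ],
)

```text
clock: 13.35
eef_pos: [0.3383, -0.0025, 0.0198]
tool_rot: [0.713, -0.068, 0.105, -0.69]
ft_force: [0.0, 0.1, -0.8]
grip_width: 0.0855
```

```bash
python3 - <<'E'
from h import *
plan(.329,-.007,.003,75.5)
E
```

```text
t 13.35 tcp [ 0.3383 -0.0025  0.0198] zyaw 75.9 f [ 0.0312  0.1109 -0.8412] w 0.0855 j [ 0.0296  0.1492 -0.7623  0.6132 -0.0411  0.2739] down [ 0.0472 -0.0397 -0.9981]
twist total 0.0035142527695568963 rows 0.04688052429284536 each of 5 0.0007028505539113793
lin units total now [-0.0442  0.0828 -0.0311]
lin units after twist [-0.0439  0.0828 -0.0313] /5 [-0.0088  0.0166 -0.0063]
tool x,z [ 0.967  -0.2485  0.0555] [ 0.2503  0.9678 -0.027 ]
```

Call:
move_arm(
  increments=[
    {"grip": 0, "linear": [-0.04, 0.04, -0.024], "twist": 0},
    {"grip": 0, "linear": [0, 0.03, 0], "twist": 0},
    {"grip": 0, "linear": [0, 0, 0], "twist": 0},
    {"grip": 0.5, "linear": [0, 0, 0], "twist": 0},
    {"grip": 1, "linear": [0, 0, 0], "twist": 0},
  ],
)

```text
clock: 13.85
eef_pos: [0.3357, -0.0038, 0.0077]
tool_rot: [0.713, -0.065, 0.106, -0.69]
ft_force: [-13.3, 1.3, 33.8]
grip_width: 0.0599
```

```bash
python3 - <<'E'
from h import *
plan(.329,-.007,.1,75.5)
E
```

```text
t 13.85 tcp [ 0.3357 -0.0038  0.0077] zyaw 76.13 f [-13.2946   1.2519  33.7723] w 0.0599 j [ 0.0252  0.1672 -0.7896  0.5612 -0.0405  0.2654] down [ 0.0537 -0.0391 -0.9978]
twist total 0.005498448088056632 rows 0.0733499113661052 each of 5 0.0010996896176113263
lin units total now [-0.0004 -0.4615 -0.0351]
lin units after twist [-0.0001 -0.4615 -0.0354] /5 [-0.     -0.0923 -0.0071]
tool x,z [ 0.9667 -0.2484  0.0615] [ 0.2503  0.9678 -0.0251]
```

Call:
move_arm(
  increments=[
    {"grip": 1, "linear": [0, -0.01, 0], "twist": 0},
    {"grip": 1, "linear": [0, 0, 0], "twist": 0},
    {"grip": 1, "linear": [0, -0.05, 0], "twist": 0},
    {"grip": 1, "linear": [0, -0.1, 0], "twist": 0},
    {"grip": 1, "linear": [0, 0, 0], "twist": 0},
  ],
)

```text
clock: 14.35
eef_pos: [0.3355, -0.0022, 0.0417]
tool_rot: [0.713, -0.064, 0.106, -0.69]
ft_force: [0.6, -0.0, -0.7]
grip_width: 0.0597
```

```bash
python3 - <<'E'
from h import *
plan(.36,-.26,.12,96.6)
o=bot.get_obs();im,d=bot.camera("wrist")
side(d,o)
c,n=lidplane(d,o,(290,350,170,330));print(im[0,0])
E
```

```text
t 14.35 tcp [ 0.3355 -0.0022  0.0417] zyaw 76.13 f [ 0.5904 -0.0482 -0.7201] w 0.0597 j [ 0.0297  0.0929 -0.7471  0.6755 -0.0402  0.2699] down [ 0.0564 -0.0385 -0.9977]
twist total -0.17861926778231438 rows 2.382800974073037 each of 5 -0.035723853556462876
lin units total now [ 0.45   -0.3339 -1.231 ]
lin units after twist [-0.0035 -0.3612 -1.3034] /5 [-0.0007 -0.0722 -0.2607]
tool x,z [0.9912 0.1162 0.064 ] [-0.1149  0.9931 -0.0239]
-0.12 [-0.0003  0.001   0.0021] ; -0.11 [-0.0002  0.001   0.0021] ; -0.1 [-0.0002  0.0009  0.0021] ; -0.09 [-0.0002  0.001   0.002 ] ; -0.08 [-0.0001  0.001   0.0509] ; -0.07 [0.0006 0.0523 0.0534] ; -0.06 [0.0519 0.057  0.0583] ; -0.05 [0.0565 0.0575 0.0587] ; -0.04 [0.0565 0.0575 0.0587] ; -0.03 [0.0569 0.1276 0.1384] ; -0.02 [0.057  0.1215 0.1306] ; -0.01 [0.0566 0.0576 0.0587] ; -0.0 [0.0568 0.0576 0.0586] ; 0.01 [0.0567 0.0576 0.0586] ; 0.02 [0.0567 0.0576 0.0586] ; 0.03 [0.0568 0.0576 0.0586] ; 0.04 [0.0567 0.0575 0.0583] ; 
c [0.3054 0.0043 0.0574] n [-0.0056 -0.0028  1.    ] 9510
[115 129 139]
```

Call:
move_arm(
  increments=[
    {"grip": 1, "linear": [0, -0.12, 0], "twist": -0.06},
    {"grip": 1, "linear": [0, -0.12, 0], "twist": -0.06},
    {"grip": 1, "linear": [0, -0.06, 0], "twist": -0.06},
    {"grip": 1, "linear": [0.02, 0, -0.2], "twist": 0},
    {"grip": 1, "linear": [0.02, 0, -0.2], "twist": 0},
  ],
)

```text
clock: 14.9
eef_pos: [0.3481, -0.0755, 0.1033]
tool_rot: [0.719, 0.069, -0.035, -0.691]
ft_force: [1.5, 0.0, -1.1]
grip_width: 0.0596
```

Call:
move_arm(
  increments=[
    {"grip": 1, "linear": [0.02, 0, -0.2], "twist": 0},
    {"grip": 1, "linear": [0.02, 0, -0.2], "twist": 0},
    {"grip": 1, "linear": [0.01, 0, -0.2], "twist": 0},
    {"grip": 1, "linear": [0, 0, -0.16], "twist": 0},
    {"grip": 1, "linear": [0, 0, 0], "twist": 0},
  ],
)

```text
clock: 15.4
eef_pos: [0.3818, -0.2338, 0.1068]
tool_rot: [0.719, 0.068, -0.034, -0.691]
ft_force: [-0.3, 0.3, -0.6]
grip_width: 0.0595
```

```bash
python3 - <<'E'
from h import *
plan(.374,-.258,.078,96.6)
o=bot.get_obs();im,d=bot.camera("wrist")
side(d,o)
c,n=lidplane(d,o,(290,350,170,330))
E
```

```text
t 15.4 tcp [ 0.3818 -0.2338  0.1068] zyaw 98.26 f [-0.3204  0.258  -0.6388] w 0.0595 j [-0.546   0.1926 -0.4062  0.9091 -0.0051 -0.6913] down [ 0.051  -0.0369 -0.998 ]
twist total 0.014482656034567984 rows 0.19320024840987624 each of 5 0.002896531206913597
lin units total now [-0.0625  0.146  -0.1079]
lin units after twist [-0.0592  0.1462 -0.1095] /5 [-0.0118  0.0292 -0.0219]
tool x,z [0.9921 0.1168 0.0451] [-0.1148  0.9924 -0.0439]
-0.12 [0.0001 0.0192 0.0252] ; -0.11 [0.0002 0.0231 0.0251] ; -0.1 [0.0006 0.0235 0.0251] ; -0.09 [0.0014 0.0237 0.0253] ; -0.08 [0.0187 0.0239 0.1179] ; -0.07 [0.0235 0.1185 0.1197] ; -0.06 [0.1179 0.123  0.1244] ; -0.05 [0.1223 0.1234 0.1246] ; -0.04 [0.1222 0.1232 0.1243] ; -0.03 [0.1224 0.1926 0.204 ] ; -0.02 [0.1223 0.1867 0.196 ] ; -0.01 [0.1217 0.1227 0.1239] ; -0.0 [0.1216 0.1225 0.1237] ; 0.01 [0.1214 0.1223 0.1235] ; 0.02 [0.1212 0.1222 0.1233] ; 0.03 [0.1211 0.122  0.1231] ; 0.04 [0.1208 0.1217 0.1226] ; 
c [ 0.3516 -0.2385  0.123 ] n [0.011  0.0193 0.9998] 9521
```

Call:
move_arm(
  increments=[
    {"grip": 1, "linear": [-0.04, 0, -0.09], "twist": 0.014},
    {"grip": 1, "linear": [0, 0.07, 0], "twist": 0},
    {"grip": 1, "linear": [0, 0.05, 0], "twist": 0},
    {"grip": 1, "linear": [0, 0.03, 0], "twist": 0},
    {"grip": 1, "linear": [0, 0, 0], "twist": 0},
  ],
)

```text
clock: 15.95
eef_pos: [0.3745, -0.2484, 0.0724]
tool_rot: [0.718, 0.057, -0.027, -0.694]
ft_force: [-1.0, -2.6, 3.8]
grip_width: 0.0597
```

```bash
python3 - <<'E'
from h import *
plan(.374,-.258,.06,96.6)
o=bot.get_obs();im,d=bot.camera("wrist")
c,n=lidplane(d,o,(290,350,170,330))
E
```

```text
t 15.95 tcp [ 0.3745 -0.2484  0.0724] zyaw 96.81 f [-0.9785 -2.6278  3.8418] w 0.0597 j [-0.5845  0.2459 -0.4424  0.8283 -0.0018 -0.7042] down [ 0.0441 -0.0314 -0.9985]
twist total 0.00186434993237155 rows 0.02487063624223289 each of 5 0.00037286998647430996
lin units total now [-0.0105  0.0633 -0.0449]
lin units after twist [-0.0103  0.0633 -0.0449] /5 [-0.0021  0.0127 -0.009 ]
tool x,z [0.9924 0.1163 0.0401] [-0.1149  0.9927 -0.0365]
c [ 0.3445 -0.2526  0.0877] n [-0.0178  0.0058  0.9998] 9555
```

Call:
move_arm(
  increments=[
    {"grip": 1, "linear": [0, -0.02, -0.04], "twist": 0},
    {"grip": 1, "linear": [0, 0, 0], "twist": 0},
    {"grip": 1, "linear": [0, 0.03, 0], "twist": 0},
    {"grip": 1, "linear": [0, 0.03, 0], "twist": 0},
    {"grip": 1, "linear": [0, 0.03, 0], "twist": 0},
  ],
)

```text
clock: 16.5
eef_pos: [0.3762, -0.2574, 0.0615]
tool_rot: [0.718, 0.058, -0.028, -0.693]
ft_force: [-6.7, 0.4, 10.4]
grip_width: 0.0594
```

```bash
python3 - <<'E'
from h import *
plan(.374,-.258,.06,96.6)
o=bot.get_obs();im,d=bot.camera("wrist")
c,n=lidplane(d,o,(290,350,170,330))
E
```

```text
t 16.5 tcp [ 0.3762 -0.2574  0.0615] zyaw 96.91 f [-6.6507  0.383  10.4155] w 0.0594 j [-0.5985  0.2709 -0.4431  0.8005 -0.0024 -0.7199] down [ 0.0451 -0.0337 -0.9984]
twist total 0.0026870999984315042 rows 0.03584621397898378 each of 5 0.0005374199996863009
lin units total now [-0.0115  0.0069 -0.0013]
lin units after twist [-0.0115  0.0069 -0.0014] /5 [-0.0023  0.0014 -0.0003]
tool x,z [0.9924 0.1164 0.0407] [-0.1149  0.9926 -0.0389]
c [ 0.3475 -0.2616  0.0722] n [-0.1953 -0.0249  0.9804] 9563
```

Call:
move_arm(
  increments=[
    {"grip": 1, "linear": [0, -0.2, 0], "twist": 0},
    {"grip": 1, "linear": [0, -0.2, 0], "twist": 0},
    {"grip": 1, "linear": [0, -0.1, 0], "twist": 0.06},
    {"grip": 1, "linear": [0, 0, 0], "twist": 0.06},
    {"grip": 1, "linear": [0, 0, 0.1], "twist": 0.06},
  ],
)

```text
clock: 17.05
eef_pos: [0.3729, -0.2341, 0.161]
tool_rot: [0.71, -0.074, 0.106, -0.692]
ft_force: [-0.3, 0.7, -1.3]
grip_width: 0.0598
```

Call:
move_arm(
  increments=[
    {"grip": 1, "linear": [0.03, 0, 0.22], "twist": 0},
    {"grip": 1, "linear": [0.03, 0, 0.22], "twist": 0},
    {"grip": 1, "linear": [0.03, 0, 0.22], "twist": 0},
    {"grip": 1, "linear": [0.03, 0, 0.22], "twist": 0},
    {"grip": 1, "linear": [0.03, 0, 0.22], "twist": 0},
  ],
)

```text
clock: 17.55
eef_pos: [0.4594, -0.0252, 0.1567]
tool_rot: [0.71, -0.078, 0.111, -0.692]
ft_force: [0.6, -0.4, -1.0]
grip_width: 0.0596
```

```bash
python3 - <<'E'
from h import *
plan(.564,.204,.16,76.2)
E
```

```text
t 17.55 tcp [ 0.4594 -0.0252  0.1567] zyaw 74.62 f [ 0.5656 -0.4464 -0.9814] w 0.0596 j [-0.035   0.1782 -0.2775  1.0715 -0.03    0.2324] down [ 0.0424 -0.0315 -0.9986]
twist total -0.013815505436064577 rows 0.18430038494215278 each of 5 -0.0027631010872129153
lin units total now [ 0.202  -0.0304  1.2429]
lin units after twist [ 0.2362 -0.0286  1.2369] /5 [ 0.0472 -0.0057  0.2474]
tool x,z [ 0.9702 -0.2373  0.0492] [ 0.2385  0.971  -0.0191]
```

Call:
move_arm(
  increments=[
    {"grip": 1, "linear": [0.05, -0.01, 0.22], "twist": -0.013},
    {"grip": 1, "linear": [0.05, -0.01, 0.22], "twist": 0},
    {"grip": 1, "linear": [0.05, -0.01, 0.22], "twist": 0},
    {"grip": 1, "linear": [0.05, -0.01, 0.22], "twist": 0},
    {"grip": 1, "linear": [0.04, -0.01, 0.22], "twist": 0},
  ],
)

```text
clock: 18.05
eef_pos: [0.5596, 0.1867, 0.1607]
tool_rot: [0.711, -0.07, 0.099, -0.692]
ft_force: [1.5, -0.1, -0.5]
grip_width: 0.0592
```

Call:
move_arm(
  increments=[
    {"grip": 1, "linear": [0, 0, 0.06], "twist": 0},
    {"grip": 1, "linear": [0, 0, 0], "twist": 0},
    {"grip": 1, "linear": [0, 0, 0], "twist": 0},
    {"grip": 1, "linear": [0, 0, 0], "twist": 0},
    {"grip": 1, "linear": [0, 0, 0], "twist": 0},
  ],
)

```text
clock: 18.55
eef_pos: [0.5614, 0.2012, 0.1564]
tool_rot: [0.712, -0.07, 0.096, -0.692]
ft_force: [0.8, 0.1, -0.1]
grip_width: 0.0596
```

```bash
cat >> h.py <<'E'
TC=np.array([.5447,.2088,0]);TY=-13.8
def lidpose(o,d):
    P=cloud("wrist",d,o)
    c,n=lidplane(d,o,(290,350,170,330)); n=n*np.sign(n[2])
    Q=P[60:330,220:430].reshape(-1,3);h=(Q-c)@n
    F=Q[(h<-.003)&(h>-.0075)]; pan=Q[abs(h)<.002]; A=Q[(abs(h)<.002)|((h<-.003)&(h>-.0075))]
    a=np.radians(TY);x=np.array([np.cos(a),np.sin(a),0]);x-=n*(x@n);x/=np.linalg.norm(x);y=np.cross(n,x)
    s=(A-c)@x;q=(A-c)@y;e=np.percentile(s[s<-.02],.5)
    bins=[(b,np.percentile(q[abs(s-b)<.004],[.5,99.5])) for b in np.arange(e+.006,e+.05,.008)]
    m=np.array([[b,v.mean(),v[1]-v[0]] for b,v in bins]);print(m)
    k=np.polyfit(m[:,0],m[:,1],1);yaw=TY+np.degrees(k[0])
    E=c+x*e+y*np.polyval(k,e)-n*.009   # tongue edge mid, flange underside
    R2=np.array([[np.cos(a),np.sin(a),0],[-np.sin(a),np.cos(a),0],[0,0,1]])
    print("tilt",np.degrees(np.arcsin(-n@R2[0])),"roll",np.degrees(np.arcsin(n@R2[1])),"lid yaw",yaw,"panel-edge gap check")
    print("tongue edge world",E,"in tub frame (mm)",R2@(E-TC)*1000)
E
python3 - <<'E'
from h import *
plan(.564,.204,.16,76.2)
o=bot.get_obs();im,d=bot.camera("wrist");cv2.imwrite("pics/w6.png",im)
lidpose(o,d)
E
```

```text
t 18.55 tcp [0.5614 0.2012 0.1564] zyaw 76.55 f [ 0.8021  0.1305 -0.1218] w 0.0596 j [ 0.3658  0.455   0.1152  1.2118 -0.0425  0.5996] down [ 0.0331 -0.0328 -0.9989]
twist total 0.0030911444217754823 rows 0.04123621169572582 each of 5 0.0006182288843550965
lin units total now [ 0.0101 -0.0182  0.016 ]
lin units after twist [ 0.01   -0.0182  0.016 ] /5 [ 0.002  -0.0036  0.0032]
tool x,z [ 0.9706 -0.2374  0.0398] [ 0.2385  0.9708 -0.0242]
c [0.5327 0.2071 0.1685] n [-0.1436  0.0185  0.9895] 9564
[[-0.0346  0.0005  0.0611]
 [-0.0266  0.0006  0.061 ]
 [-0.0186  0.0006  0.061 ]
 [-0.0106  0.0006  0.0609]
 [-0.0026  0.0007  0.0607]
 [ 0.0054  0.0007  0.0609]]
tilt 8.27350407090797 roll -0.9342735722225277 lid yaw -13.53707939388114 panel-edge gap check
tongue edge world [0.4951 0.2171 0.1537] in tub frame (mm) [-50.104   -3.7649 153.7243]
```

View pics/w6.png

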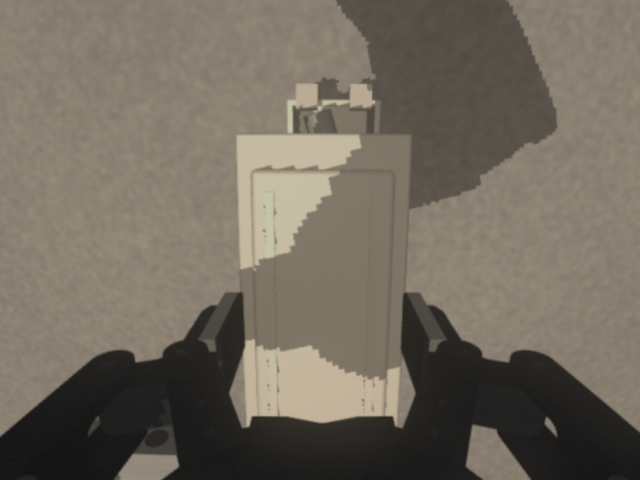

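Call:
move_arm(
  increments=[
    {"grip": 1, "linear": [-0.03, 0.1, 0.025], "twist": 0},
    {"grip": 1, "linear": [0, 0.15, 0], "twist": 0},
    {"grip": 1, "linear": [0, 0.1, 0], "twist": 0},
    {"grip": 1, "linear": [0, 0, 0], "twist": 0},
    {"grip": 1, "linear": [0, 0, 0], "twist": 0},
  ],
)

```text
clock: 19.1
eef_pos: [0.5605, 0.2001, 0.0883]
tool_rot: [0.711, -0.071, 0.1, -0.692]
ft_force: [0.6, -0.2, -0.3]
grip_width: 0.0595
```

```bash
python3 - <<'E'
from h import *
plan(None,None,None,76.2)
o=bot.get_obs();im,d=bot.camera("wrist");lidpose(o,d)
# claws seen now
P=cloud("wrist",d,o)[:140,250:420].reshape(-1,3);Q=P[(P[:,2]>.067)&(P[:,2]<.075)&(np.hypot(P[:,0]-.481,P[:,1]-.224)<.035)]
print(len(Q),cv2.minAreaRect((Q[:,:2]*1000).astype(np.float32)),np.median(Q[:,2]))
E
```

```text
t 19.1 tcp [0.5605 0.2001 0.0883] zyaw 76.07 f [ 0.5608 -0.1523 -0.2571] w 0.0595 j [ 0.365   0.5023  0.0034  1.0471 -0.0432  0.607 ] down [ 0.0385 -0.0315 -0.9988]
twist total -0.0011151058148156565 rows 0.014875636065060269 each of 5 -0.0002230211629631313
lin units total now [0. 0. 0.]
lin units after twist [0. 0. 0.] /5 [0. 0. 0.]
tool x,z [ 0.9704 -0.2374  0.045 ] [ 0.2385  0.9709 -0.0213]
c [0.5318 0.2062 0.1002] n [-0.1486  0.0182  0.9887] 9561
[[-0.0346  0.0008  0.061 ]
 [-0.0266  0.0008  0.0609]
 [-0.0186  0.0007  0.061 ]
 [-0.0106  0.0008  0.0609]
 [-0.0026  0.0007  0.0608]
 [ 0.0054  0.0007  0.061 ]]
tilt 8.551067425121458 roll -1.0198227019052388 lid yaw -13.989888431820003 panel-edge gap check
tongue edge world [0.4944 0.2165 0.0853] in tub frame (mm) [-50.7176  -4.4872  85.3153]
2222 ((481.5663757324219, 224.28875732421875), (42.24673843383789, 14.196362495422363), 76.12064361572266) 0.06976827616938241
```

Call:
move_arm(
  increments=[
    {"grip": 1, "linear": [-0.02, 0, 0.022], "twist": 0},
    {"grip": 1, "linear": [0, 0, 0], "twist": 0},
    {"grip": 1, "linear": [0, 0.05, 0], "twist": 0},
    {"grip": 1, "linear": [0, 0.03, 0], "twist": 0},
    {"grip": 1, "linear": [0, 0, 0], "twist": 0},
  ],
)

```text
clock: 19.65
eef_pos: [0.5607, 0.2062, 0.0754]
tool_rot: [0.71, -0.068, 0.103, -0.694]
ft_force: [-0.7, -0.0, -0.6]
grip_width: 0.0598
```

```bash
python3 - <<'E'
from h import *
plan(None,None,None,76.2)
o=bot.get_obs();im,d=bot.camera("wrist");lidpose(o,d)
E
```

```text
t 19.65 tcp [0.5607 0.2062 0.0754] zyaw 76.05 f [-0.6733 -0.     -0.5842] w 0.0598 j [ 0.3744  0.5135 -0.0154  1.0098 -0.0435  0.6167] down [ 0.0458 -0.0287 -0.9985]
twist total -0.001270185141715682 rows 0.01694441159965889 each of 5 -0.0002540370283431364
lin units total now [0. 0. 0.]
lin units after twist [0. 0. 0.] /5 [0. 0. 0.]
tool x,z [ 0.9701 -0.2374  0.0514] [ 0.2385  0.971  -0.0168]
c [0.532  0.2122 0.0872] n [-0.1561  0.0177  0.9876] 9556
[[-0.0431  0.0007  0.0606]
 [-0.0351  0.0008  0.0611]
 [-0.0271  0.0008  0.061 ]
 [-0.0191  0.0008  0.0609]
 [-0.0111  0.0008  0.0607]
 [-0.0031  0.0008  0.0607]]
tilt 8.966329069987385 roll -1.1497144730038549 lid yaw -13.795934742509255 panel-edge gap check
tongue edge world [0.4865 0.2245 0.0707] in tub frame (mm) [-60.2531   1.374   70.6744]
```

Call:
move_arm(
  increments=[
    {"grip": 1, "linear": [-0.018, 0.02, -0.008], "twist": 0},
    {"grip": 1, "linear": [0, 0.02, 0], "twist": 0},
    {"grip": 1, "linear": [0, 0.015, 0], "twist": 0},
    {"grip": 1, "linear": [0, 0, 0], "twist": 0},
    {"grip": 1, "linear": [0, 0, 0], "twist": 0},
  ],
)

```text
clock: 20.2
eef_pos: [0.5568, 0.205, 0.0631]
tool_rot: [0.71, -0.069, 0.103, -0.693]
ft_force: [-0.0, 0.1, -0.9]
grip_width: 0.0599
```

```bash
sed -i 's/A=Q\[(abs(h)<.002)|((h<-.003)&(h>-.0075))\]/A=Q[(abs(h)<.002)|((h<-.003)\&(h>-.0075))]; a_=np.radians(TY); A=A[((A-TC)@[np.cos(a_),np.sin(a_),0]>-.0575)|(abs((A-TC)@[-np.sin(a_),np.cos(a_),0])<.008)]/' h.py; python3 - <<'E'
from h import *
plan(None,None,None,76.2)
o=bot.get_obs();im,d=bot.camera("wrist");lidpose(o,d)
cv2.imwrite("pics/w7.png",cv2.resize(im[60:300,200:440],(600,600),interpolation=cv2.INTER_CUBIC))
E
```

```text
t 20.2 tcp [0.5568 0.205  0.0631] zyaw 76.05 f [-0.023   0.1059 -0.9036] w 0.0599 j [ 0.375   0.5194 -0.0414  0.9787 -0.0435  0.6173] down [ 0.045  -0.029  -0.9986]
twist total -0.0012736845628030372 rows 0.016991094267655292 each of 5 -0.00025473691256060747
lin units total now [0. 0. 0.]
lin units after twist [0. 0. 0.] /5 [0. 0. 0.]
tool x,z [ 0.9701 -0.2374  0.0507] [ 0.2385  0.971  -0.0173]
c [0.5281 0.211  0.0749] n [-0.1542  0.0182  0.9879] 9568
[[-0.0347  0.0009  0.0611]
 [-0.0267  0.0008  0.061 ]
 [-0.0187  0.0008  0.0609]
 [-0.0107  0.0008  0.0608]
 [-0.0027  0.0007  0.0609]
 [ 0.0053  0.0007  0.0608]]
tilt 8.864058475809246 roll -1.0939293365228255 lid yaw -14.077927712464268 panel-edge gap check
tongue edge world [0.4907 0.2214 0.0598] in tub frame (mm) [-55.4434  -0.6234  59.7721]
```

View pics/w7.png

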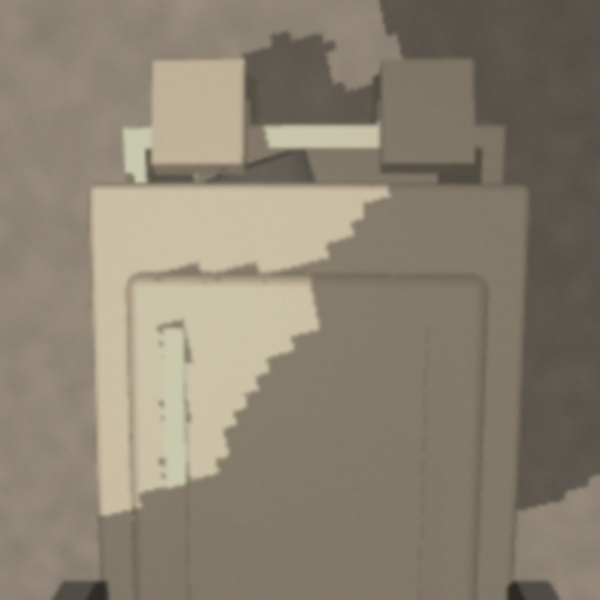

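Call:
move_arm(
  increments=[
    {"grip": 1, "linear": [-0.02, 0, 0.003], "twist": 0},
    {"grip": 1, "linear": [-0.02, 0, 0], "twist": 0},
    {"grip": 1, "linear": [-0.015, 0, 0], "twist": 0},
    {"grip": 1, "linear": [0, 0, 0], "twist": 0},
    {"grip": 1, "linear": [0, 0, 0], "twist": 0},
  ],
)

```text
clock: 20.75
eef_pos: [0.5463, 0.2086, 0.0634]
tool_rot: [0.71, -0.068, 0.104, -0.693]
ft_force: [-0.1, -0.1, -0.8]
grip_width: 0.0596
```

```bash
python3 - <<'E'
from h import *
plan(None,None,None,76.2)
o=bot.get_obs();im,d=bot.camera("wrist");lidpose(o,d)
P=cloud("wrist",d,o)[:160,230:430].reshape(-1,3);Q=P[(P[:,2]>.067)&(P[:,2]<.075)&(np.hypot(P[:,0]-.481,P[:,1]-.224)<.026)]
print(len(Q),cv2.minAreaRect((Q[:,:2]*1000).astype(np.float32)),np.median(Q[:,2]))
E
```

```text
t 20.75 tcp [0.5463 0.2086 0.0634] zyaw 76.05 f [-0.0725 -0.0895 -0.7983] w 0.0596 j [ 0.3879  0.503  -0.069   0.9658 -0.0448  0.6301] down [ 0.0474 -0.029  -0.9985]
twist total -0.0012698691358966451 rows 0.01694019604675263 each of 5 -0.00025397382717932905
lin units total now [0. 0. 0.]
lin units after twist [0. 0. 0.] /5 [0. 0. 0.]
tool x,z [ 0.97   -0.2373  0.053 ] [ 0.2385  0.971  -0.0167]
c [0.5175 0.2146 0.075 ] n [-0.1612  0.0185  0.9867] 9559
[[-0.0346  0.0015  0.0559]
 [-0.0266  0.0008  0.061 ]
 [-0.0186  0.0007  0.0609]
 [-0.0106  0.0007  0.0609]
 [-0.0026  0.0007  0.0607]
 [ 0.0054  0.0007  0.0608]]
tilt 9.263346257610543 roll -1.1720762801383904 lid yaw -14.619122814827554 panel-edge gap check
tongue edge world [0.4803 0.2253 0.0596] in tub frame (mm) [-66.4318   0.6635  59.5841]
2731 ((481.4457702636719, 225.810546875), (45.009613037109375, 13.493953704833984), 76.13855743408203) 0.06963787290412676
```

Call:
move_arm(
  increments=[
    {"grip": 1, "linear": [0.005, 0.005, 0], "twist": 0},
    {"grip": 0.2, "linear": [0, 0, 0], "twist": 0},
    {"grip": 0, "linear": [0, 0, 0], "twist": 0},
    {"grip": 0, "linear": [0, 0, 0], "twist": 0},
    {"grip": 0, "linear": [0, -0.1, 0], "twist": 0},
  ],
)

```text
clock: 21.3
eef_pos: [0.5442, 0.2082, 0.0799]
tool_rot: [0.711, -0.07, 0.101, -0.693]
ft_force: [-1.6, 0.1, -0.7]
grip_width: 0.0853
```

Call:
move_arm(
  increments=[
    {"grip": 0, "linear": [0, -0.2, 0], "twist": 0},
    {"grip": 0, "linear": [0, -0.1, 0], "twist": 0},
    {"grip": 1, "linear": [0, 0, 0], "twist": 0},
    {"grip": 1, "linear": [0, 0, 0], "twist": 0},
    {"grip": 1, "linear": [0, 0, 0], "twist": 0},
  ],
)

```text
clock: 21.8
eef_pos: [0.5422, 0.2103, 0.1424]
tool_rot: [0.71, -0.069, 0.102, -0.693]
ft_force: [-0.2, -0.7, -1.0]
grip_width: 0.0439
```

```bash
python3 - <<'E'
from h import *
a=np.radians(TY);x=np.array([np.cos(a),np.sin(a),0]);t=TC+x*.048
plan(t[0],t[1],.1,76.2)
o=bot.get_obs();im,d=bot.camera("wrist");cv2.imwrite("pics/w8.png",im);lidpose(o,d)
W=cloud("wrist",d,o)
E
```

```text
t 21.8 tcp [0.5422 0.2103 0.1424] zyaw 76.04 f [-0.1908 -0.7331 -0.9511] w 0.0439 j [ 0.3927  0.4292  0.0363  1.1496 -0.0435  0.6353] down [ 0.0428 -0.0293 -0.9987]
twist total -0.0013989286227878176 rows 0.0186618640106614 each of 5 -0.00027978572455756353
lin units total now [0.2435 0.224  0.0001]
lin units after twist [ 0.2435  0.224  -0.0006] /5 [ 0.0487  0.0448 -0.0001]
tool x,z [ 0.9702 -0.2374  0.0486] [ 0.2385  0.971  -0.0181]
c [0.5441 0.2067 0.071 ] n [-0.045   0.0202  0.9988] 9559
[[-0.0559  0.0026  0.061 ]
 [-0.0479  0.0025  0.0605]
 [-0.0399  0.0026  0.061 ]
 [-0.0319  0.0025  0.0604]
 [-0.0239  0.0025  0.0609]
 [-0.0159  0.0025  0.0604]]
tilt 2.783924196539117 roll 0.5105119671108068 lid yaw -13.875557922417544 panel-edge gap check
tongue edge world [0.485  0.2237 0.0589] in tub frame (mm) [-61.4945   0.2739  58.9451]
```

View pics/w8.png

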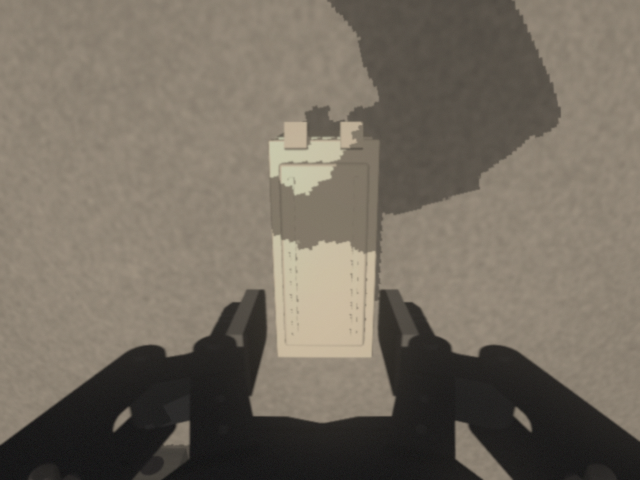

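```bash
python3 - <<'E'
from h import *
o=bot.get_obs();im,d=bot.camera("wrist")
W=cloud("wrist",d,o)[100:400,265:385].reshape(-1,3);a=np.radians(TY)
s=(W-TC)@[np.cos(a),np.sin(a),0];q=(W-TC)@[-np.sin(a),np.cos(a),0];z=W[:,2]
m=(abs(q)<.008)&(z>.05)&(z<.09);print("mid strip s range",np.percentile(s[m],[.5,99.5]))
for b in np.arange(-.075,.08,.005):
    k=m&(abs(s-b)<.0025)
    if k.sum():print(round(b,3),round(np.median(z[k]),4),end="; ")
for y0 in(-.028,.028):
    k=(abs(q-y0)<.002)&(z>.05)&(z<.09);print("\nside",y0,np.percentile(s[k],[.5,99.5]))
k=(s>.065)&(s<.07)&(z>.05);print("q at far",np.percentile(q[k],[1,99]))
c=(z>.0665)&(s<-.05)&(abs(abs(q)-.015)<.004);print("claws",np.percentile(s[c],[1,99]),np.median(z[c]))
E
```

```text
mid strip s range [-0.06342397  0.0727094 ]
-0.065 0.0587; -0.06 0.0631; -0.055 0.0633; -0.05 0.0675; -0.045 0.0687; -0.04 0.069; -0.035 0.0693; -0.03 0.0695; -0.025 0.0697; -0.02 0.0699; -0.015 0.0702; -0.01 0.0704; -0.005 0.0706; 0.0 0.0709; 0.005 0.0711; 0.01 0.0714; 0.015 0.0715; 0.02 0.0719; 0.025 0.0721; 0.03 0.0724; 0.035 0.0726; 0.04 0.0729; 0.045 0.0731; 0.05 0.0734; 0.055 0.0736; 0.06 0.0739; 0.065 0.0693; 0.07 0.0693; 0.075 0.0692; 
side -0.028 [-0.06223899  0.07279992]

side 0.028 [-0.06257221  0.07316143]
q at far [-0.0296694   0.02854825]
claws [-0.07185354 -0.05015094] 0.06943250138898184
```

Call:
move_arm(
  increments=[
    {"grip": 1, "linear": [0.12, 0.08, 0], "twist": 0},
    {"grip": 1, "linear": [0.11, 0.08, 0], "twist": 0},
    {"grip": 1, "linear": [0, 0.05, 0], "twist": 0},
    {"grip": 1, "linear": [0, 0, 0], "twist": 0},
    {"grip": 1, "linear": [0, 0, 0], "twist": 0},
  ],
)

```text
clock: 22.4
eef_pos: [0.5852, 0.1969, 0.0955]
tool_rot: [0.712, -0.073, 0.098, -0.692]
ft_force: [-0.9, -0.6, -0.9]
grip_width: 0.0002
```

```bash
python3 - <<'E'
from h import *
a=np.radians(TY);x=np.array([np.cos(a),np.sin(a),0]);t=TC+x*.05
plan(t[0],t[1],.074,76.2)
E
```

```text
t 22.4 tcp [0.5852 0.1969 0.0955] zyaw 76.1 f [-0.8554 -0.5655 -0.9413] w 0.0002 j [ 0.3448  0.5407  0.0892  1.1002 -0.0414  0.5866] down [ 0.0319 -0.0325 -0.999 ]
twist total -0.0008585856401282229 rows 0.011453628295665963 each of 5 -0.00017171712802564458
lin units total now [0.0348 0.1085 0.0123]
lin units after twist [0.0348 0.1085 0.0123] /5 [0.007  0.0217 0.0025]
tool x,z [ 0.9706 -0.2375  0.0388] [ 0.2385  0.9709 -0.0239]
```

Call:
move_arm(
  increments=[
    {"grip": 1, "linear": [0.035, 0.05, 0.012], "twist": 0},
    {"grip": 1, "linear": [0, 0.03, 0], "twist": 0},
    {"grip": 1, "linear": [0, 0.02, 0], "twist": 0},
    {"grip": 1, "linear": [0, 0.015, 0], "twist": 0},
    {"grip": 1, "linear": [0, 0.015, 0], "twist": 0},
  ],
)

```text
clock: 22.9
eef_pos: [0.5934, 0.1984, 0.0716]
tool_rot: [0.711, -0.071, 0.098, -0.693]
ft_force: [-6.5, -0.7, 20.6]
grip_width: 0.0002
```

```bash
python3 - <<'E'
from h import *
a=np.radians(TY);x=np.array([np.cos(a),np.sin(a),0]);t=TC+x*.05
plan(t[0],t[1],.067,76.2)
E
```

```text
t 22.9 tcp [0.5934 0.1984 0.0716] zyaw 76.23 f [-6.5298 -0.7242 20.5747] w 0.0002 j [ 0.3423  0.5746  0.0802  1.0538 -0.0406  0.5817] down [ 0.0349 -0.0306 -0.9989]
twist total 0.0002604856979198487 rows 0.003474908292043543 each of 5 5.2097139583969735e-05
lin units total now [ 0.      0.0231 -0.007 ]
lin units after twist [ 0.      0.0231 -0.007 ] /5 [ 0.      0.0046 -0.0014]
tool x,z [ 0.9705 -0.2375  0.0412] [ 0.2385  0.9709 -0.0214]
```

Call:
move_arm(
  increments=[
    {"grip": 1, "linear": [-0.006, 0.016, 0], "twist": 0},
    {"grip": 1, "linear": [-0.006, 0.016, 0], "twist": 0},
    {"grip": 1, "linear": [0, 0.016, 0], "twist": 0},
    {"grip": 1, "linear": [0, 0.016, 0], "twist": 0},
    {"grip": 1, "linear": [0, 0, 0], "twist": 0},
  ],
)

```text
clock: 23.4
eef_pos: [0.5933, 0.1987, 0.0726]
tool_rot: [0.71, -0.067, 0.102, -0.694]
ft_force: [0.6, -0.4, 0.2]
grip_width: 0.0001
```

```bash
python3 - <<'E'
from h import *
plan(None,None,.067,76.2)
E
```

```text
t 23.4 tcp [0.5933 0.1987 0.0726] zyaw 76.24 f [ 0.5562 -0.3883  0.1693] w 0.0001 j [ 0.3441  0.5649  0.0656  1.0367 -0.0432  0.5829] down [ 0.0472 -0.0289 -0.9985]
twist total 0.00039074433622824896 rows 0.005212573069736777 each of 5 7.814886724564979e-05
lin units total now [-0.0015  0.0278  0.0005]
lin units after twist [-0.0015  0.0278  0.0005] /5 [-0.0003  0.0056  0.0001]
tool x,z [ 0.97   -0.2373  0.0528] [ 0.2385  0.971  -0.0169]
```

Call:
move_arm(
  increments=[
    {"grip": 1, "linear": [0, -0.1, 0], "twist": 0},
    {"grip": 1, "linear": [-0.15, -0.15, 0], "twist": 0},
    {"grip": 1, "linear": [-0.15, -0.15, 0], "twist": 0},
    {"grip": 1, "linear": [0, 0, 0], "twist": 0},
    {"grip": 1, "linear": [0, 0, 0], "twist": 0},
  ],
)

```text
clock: 23.9
eef_pos: [0.5299, 0.2157, 0.1514]
tool_rot: [0.71, -0.067, 0.103, -0.694]
ft_force: [-0.0, 0.4, 0.3]
grip_width: 0.0001
```

```bash
cat >> h.py <<'E'
def tubscan(o,d):
    Wi=cloud("wrist",d,o);Wi=Wi.reshape(-1,3);a=np.radians(TY);W=Wi
    s=(W-TC)@[np.cos(a),np.sin(a),0];q=(W-TC)@[-np.sin(a),np.cos(a),0];z=W[:,2]
    for y0 in(-.02,0,.02):
        m=(abs(q-y0)<.004)&(z>.05)&(z<.09);L=[]
        for b in np.arange(-.075,.08,.01):
            k=m&(abs(s-b)<.002)
            L.append((round(b*1000),round(np.median(z[k])*1000,1)) if k.sum() else (round(b*1000),None))
        print("y",y0,"s range",np.percentile(s[m],[.3,99.7]),*L)
    c=(z>.0675)&(z<.08)&(s<-.054)&(abs(q)<.03);print("claws s",np.percentile(s[c],[1,99]),"q",np.percentile(q[c],[1,99]),np.median(z[c]))
    m=(z>.057)&(z<.066)&(s>-.05)&(s<.075)&(abs(q)<.05);print("lid flange q",np.percentile(q[m],[.5,99.5]))
E
python3 - <<'E'
from h import *
plan(None,None,.067,76.2)
o=bot.get_obs();im,d=bot.camera("wrist");cv2.imwrite("pics/w9.png",im);np.save("w9.npy",d)
tubscan(o,d)
E
```

```text
t 23.9 tcp [0.5299 0.2157 0.1514] zyaw 76.21 f [-0.0434  0.3645  0.2865] w 0.0001 j [ 0.4106  0.4011  0.0176  1.1542 -0.0451  0.6501] down [ 0.0483 -0.0282 -0.9984]
twist total 6.24759019766284e-05 rows 0.000833435507458404 each of 5 1.249518039532568e-05
lin units total now [-0.0226  0.4214  0.0067]
lin units after twist [-0.0226  0.4214  0.0067] /5 [-0.0045  0.0843  0.0013]
tool x,z [ 0.9699 -0.2374  0.0536] [ 0.2385  0.971  -0.0159]
y -0.02 s range [-0.0718  0.0323] (-75, None) (-65, np.float64(69.5)) (-55, np.float64(63.5)) (-45, np.float64(68.8)) (-35, np.float64(69.4)) (-25, np.float64(70.1)) (-15, np.float64(70.2)) (-5, np.float64(70.6)) (5, np.float64(70.9)) (15, np.float64(71.3)) (25, np.float64(71.2)) (35, np.float64(70.9)) (45, None) (55, None) (65, None) (75, None)
y 0 s range [-0.064  0.014] (-75, None) (-65, np.float64(58.3)) (-55, np.float64(63.4)) (-45, np.float64(68.7)) (-35, np.float64(69.1)) (-25, np.float64(69.5)) (-15, np.float64(69.9)) (-5, np.float64(70.1)) (5, np.float64(70.7)) (15, np.float64(70.7)) (25, None) (35, None) (45, None) (55, None) (65, None) (75, None)
y 0.02 s range [-0.0718  0.0238] (-75, None) (-65, np.float64(69.6)) (-55, np.float64(63.2)) (-45, np.float64(68.4)) (-35, np.float64(69.5)) (-25, np.float64(69.6)) (-15, np.float64(69.9)) (-5, np.float64(70.1)) (5, np.float64(70.6)) (15, np.float64(71.0)) (25, np.float64(71.0)) (35, None) (45, None) (55, None) (65, None) (75, None)
claws s [-0.0714 -0.0579] q [-0.0204  0.0207] 0.0696961252996294
lid flange q [-0.0302  0.0313]
```

Call:
move_arm(
  increments=[
    {"grip": 1, "linear": [0.15, 0.14, 0], "twist": 0},
    {"grip": 1, "linear": [0.16, 0.14, 0], "twist": 0},
    {"grip": 1, "linear": [0, 0.06, 0], "twist": 0},
    {"grip": 1, "linear": [0, 0.02, 0], "twist": 0},
    {"grip": 1, "linear": [0, 0, 0], "twist": 0},
  ],
)

```text
clock: 24.45
eef_pos: [0.5968, 0.1972, 0.0758]
tool_rot: [0.71, -0.068, 0.102, -0.693]
ft_force: [0.6, 0.1, -0.5]
grip_width: -0.0003
```

```bash
python3 - <<'E'
from h import *
a=np.radians(TY);x=np.array([np.cos(a),np.sin(a),0]);t=TC+x*.053
plan(t[0],t[1],.067,76.2)
E
```

```text
t 24.45 tcp [0.5968 0.1972 0.0758] zyaw 76.12 f [ 0.6266  0.1099 -0.4903] w -0.0003 j [ 0.3396  0.5685  0.0812  1.0508 -0.0424  0.5808] down [ 0.0449 -0.0291 -0.9986]
twist total -0.0007321801247675123 rows 0.009767364608274851 each of 5 -0.00014643602495350246
lin units total now [-0.0039  0.0439 -0.0051]
lin units after twist [-0.0039  0.0439 -0.0051] /5 [-0.0008  0.0088 -0.001 ]
tool x,z [ 0.9701 -0.2374  0.0506] [ 0.2385  0.971  -0.0175]
```

Call:
move_arm(
  increments=[
    {"grip": 1, "linear": [0, 0.022, -0.004], "twist": 0},
    {"grip": 1, "linear": [0, 0.022, 0], "twist": 0},
    {"grip": 1, "linear": [0, 0.022, 0], "twist": 0},
    {"grip": 1, "linear": [0, 0.022, 0], "twist": 0},
    {"grip": 1, "linear": [0, 0.022, 0], "twist": 0},
  ],
)

```text
clock: 24.95
eef_pos: [0.5973, 0.197, 0.0672]
tool_rot: [0.709, -0.064, 0.105, -0.695]
ft_force: [-8.3, -2.4, 18.9]
grip_width: -0.0001
```

```bash
python3 - <<'E'
from h import *
plan(None,None,.067,76.2)
E
```

```text
t 24.95 tcp [0.5973 0.197  0.0672] zyaw 76.26 f [-8.3431 -2.3686 18.9353] w -0.0001 j [ 0.3395  0.5707  0.0597  1.0178 -0.0433  0.5781] down [ 0.054  -0.0268 -0.9982]
twist total 0.00048208744209663493 rows 0.0064311002999754684 each of 5 9.641748841932699e-05
lin units total now [-0.      0.0008  0.    ]
lin units after twist [-0.      0.0008  0.    ] /5 [-0.      0.0002  0.    ]
tool x,z [ 0.9696 -0.2374  0.0589] [ 0.2385  0.971  -0.0132]
```

Call:
move_arm(
  increments=[
    {"grip": 1, "linear": [0, 0.018, 0], "twist": 0},
    {"grip": 1, "linear": [0, 0.018, 0], "twist": 0},
    {"grip": 1, "linear": [0, -0.05, 0], "twist": 0},
    {"grip": 1, "linear": [0, -0.2, 0], "twist": 0},
    {"grip": 1, "linear": [-0.1, -0.2, 0], "twist": 0},
  ],
)

```text
clock: 25.45
eef_pos: [0.5697, 0.2031, 0.1551]
tool_rot: [0.71, -0.064, 0.104, -0.694]
ft_force: [0.0, 0.8, 0.3]
grip_width: -0.0001
```

Call:
move_arm(
  increments=[
    {"grip": 1, "linear": [-0.2, -0.1, 0], "twist": 0},
    {"grip": 1, "linear": [-0.2, 0, 0], "twist": 0},
    {"grip": 0, "linear": [0, 0, 0], "twist": 0},
    {"grip": 0, "linear": [0, 0, 0], "twist": 0},
    {"grip": 0, "linear": [0, 0, 0], "twist": 0},
  ],
)

```text
clock: 25.95
eef_pos: [0.4909, 0.2265, 0.1823]
tool_rot: [0.706, -0.058, 0.109, -0.698]
ft_force: [0.3, -0.1, 0.2]
grip_width: 0.0434
```

```bash
python3 - <<'E'
from h import *
plan(None,None,None,76.2)
o=bot.get_obs();im,d=bot.camera("wrist");tubscan(o,d)
i2,d2=bot.camera("scene");i3,d3=bot.camera("top")
cv2.imwrite("pics/f.png",np.hstack([cv2.resize(i2[300:400,350:470],(456,380),interpolation=cv2.INTER_CUBIC),i3[100:400:1,100:440][:300][:,:],][:1]))
W=cloud("top",d3).reshape(-1,3);a=np.radians(TY);s=(W-TC)@[np.cos(a),np.sin(a),0];q=(W-TC)@[-np.sin(a),np.cos(a),0]
for b in(-40,-20,0,20,40,55):
    k=(abs(q)<.02)&(abs(s-b/1000)<.005)&(W[:,2]>.03);print(b,np.round(np.median(W[k,2])*1000,1),end=" ")
a0=cv2.imread("pics/top0.png");P=cloud("top",d3)
for nm,(u0,u1,v0,v1),(lo,hi) in [("short",(345,410,270,300),(.08,.2)),("carton",(480,545,280,335),(.1,.13)),("jbox",(255,320,115,180),(.03,.06)),("tape",(200,240,130,170),(.012,.03))]:
    X=P[v0:v1,u0:u1].reshape(-1,3);X=X[(X[:,2]>lo)&(X[:,2]<hi)];print(nm,cv2.minAreaRect((X[:,:2]*1000).astype(np.float32)))
E
```

```text
t 25.95 tcp [0.4909 0.2265 0.1823] zyaw 76.46 f [ 0.3137 -0.0836  0.2078] w 0.0434 j [ 0.4597  0.3035 -0.0425  1.1701 -0.0489  0.6947] down [ 0.0706 -0.0196 -0.9973]
twist total 0.002241696541697611 rows 0.0299044821393121 each of 5 0.0004483393083395222
lin units total now [0. 0. 0.]
lin units after twist [0. 0. 0.] /5 [0. 0. 0.]
tool x,z [ 0.9686 -0.2377  0.0732] [ 0.2385  0.9711 -0.0025]
y -0.02 s range [-0.0717  0.0738] (-75, None) (-65, np.float64(69.4)) (-55, np.float64(62.9)) (-45, np.float64(67.9)) (-35, np.float64(68.1)) (-25, np.float64(68.0)) (-15, np.float64(67.9)) (-5, np.float64(68.1)) (5, np.float64(67.9)) (15, np.float64(67.9)) (25, np.float64(68.1)) (35, np.float64(67.8)) (45, np.float64(68.3)) (55, np.float64(67.8)) (65, np.float64(62.7)) (75, np.float64(62.0))
y 0 s range [-0.064   0.0737] (-75, None) (-65, np.float64(58.1)) (-55, np.float64(62.9)) (-45, np.float64(68.0)) (-35, np.float64(67.9)) (-25, np.float64(68.0)) (-15, np.float64(67.7)) (-5, np.float64(67.9)) (5, np.float64(67.7)) (15, np.float64(67.8)) (25, np.float64(67.8)) (35, np.float64(67.9)) (45, np.fl
[... 352 characters left out ...]
64(68.0)) (35, np.float64(68.3)) (45, np.float64(68.2)) (55, np.float64(67.8)) (65, np.float64(63.0)) (75, np.float64(62.5))
claws s [-0.072  -0.0581] q [-0.0209  0.0205] 0.0697140752065798
lid flange q [-0.0303  0.0316]
-40 443.9 -20 68.7 0 67.8 20 67.4 40 67.6 55 67.3 short ((477.83441162109375, -246.24569702148438), (22.87742042541504, 62.34699630737305), 7.149560928344727)
carton ((440.8868103027344, -501.69097900390625), (64.68978881835938, 65.39937591552734), 78.81645202636719)
jbox ((779.2633666992188, -38.05361557006836), (103.1151351928711, 103.4695816040039), 78.74671173095703)
tape ((776.6314086914062, 117.03913879394531), (68.56383514404297, 63.80016326904297), 5.452662467956543)
```

View pics/f.png

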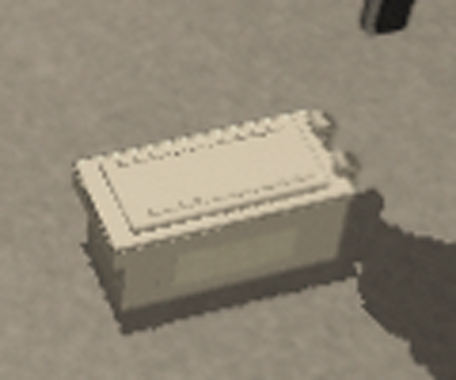

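```bash
python3 -c "
from workcell import bot
print(bot.job_done())"
```

```text
the job is handed in; nothing more can be done
None
```

The tub is closed with the long lid and the job is handed in at about 26 s of the 61 s allowed.

**What I did**
- I drew the long lid out of the far slot by its side edges. Since the tool can only turn about its finger axis, I tipped the lid against a slot divider and the bench, then laid it right way up and let go. It fell the last few centimetres at the tongue end.
- I took it afresh across the skirts and tilted it on the file's end wall; it measured about 9° going into the claws.
- I slid the tongue edge under both claws, released the lid, and pressed the catch end down with shut fingers. The first press (about 21 N) did not snap it; a second press near the end of the panel did.

**Last checks**
- **Flush:** the panel measured level at 67.7–68.3 mm along its length and across its width. Flush is 67 mm, and the wrist camera reads the bench about 0.9 mm high. The tongue angles themselves can't be read, so I infer that both snapped from this.
- **Position:** the lid is under the claws and centred within about 1 mm. It sits roughly 1 mm towards the catch end, about the limit of its end play.
- **Surroundings:** the tub is upright and did not shift measurably. The short lid, carton, junction box and tape roll are within about 0.5 mm of where they started. The gripper was clear of everything.

**Against me**
- While tilting the lid upright on the bench, I pressed it through the fingers with up to about 44–46 N at the wrist. That is under the 120 N wrist limit. The 40 N limit covers only the arm and gripper body, and as far as I can tell neither touched anything.
- When I closed the grip on the lying lid, the fingertips also pressed on the bench with about 34 N.

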